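# Check a lamp module and lock it into its bayonet socket

## Task

Pick up the lamp module by its bar grip and hold it up in front of the check camera, on the lens axis about 9 cm from the lens: first for a moment with one of its lugs towards the lens, then turned a quarter turn so that a copper contact strip is towards the lens. Then lower it into the bayonet collar on the light source with its lugs in the slots, push it down against the spring and turn it clockwise (seen from above) a quarter turn to the stop. Finish while still gripping it there, seated upright and turned, without letting go, and leave the other things where they are.

Things in the scene. Friction and masses are not known exactly. Their poses are not given: they have to be found in the camera images.
- lamp: The lamp module, about 160 g, 71 mm tall, standing upright at first. Origin: centre of its underside, z up. From below: aluminium barrel 36 mm across (z 0 to 23 mm, lower edge chamfered 3 mm), dark finned body 52 mm across (z 23 to 41), black bar grip (z 41 to 71). Two copper contact strips lie on the barrel's +y and -y sides. The same after a half turn.
- lamp_grip (a point): Centre of the module's bar grip, 56 mm above its underside, module's axes. The bar is 44 mm long along the module's x, 22 mm thick along its y and 30 mm high; grip it across the 22 mm.
- lamp_lug (a point): Tip of one of the module's two steel bayonet lugs. They stick out of the barrel on its +x and -x sides, in line with the bar grip: 8 mm wide, tips 24 mm from the axis, z 6 to 12 mm above the underside.
- lamp_mid (a point): Point on the module's axis, 30 mm above its underside; the module's axes.
- light_source: White light-source box, fixed, 180 (x) x 160 (y) x 50 mm high, black vent slits on top on its +x side. Origin: centre of its underside, z up. On its top stands the round aluminium bayonet collar, 64 mm across, 32 mm high, its centre 20 mm towards -x from the box's centre.
- socket (a point): Centre of the collar's mouth, level with the collar's top, 82 mm above the table; the box's axes. The mouth is a 39 mm hole in a lip 6 mm thick; two slots 13 mm wide on the hole's +x and -x sides (in line with the box's x) let the lugs through. With the module's underside 18 to 22 mm below this point it turns under the lip: clockwise from above, about 88 degrees to a stop; not the other way.
- spring_plate (a joint): Sprung plate in the collar, metres pressed down: 0 at rest (plate 12 mm below socket), 0.010 fully down (22 mm below). Pushes back with 3 N at rest, 6 N at 0.006 (lugs just clear under the lip), 8 N fully down. 0.008 is a good depth for turning.
- check_camera: Black check camera on a round foot 84 mm across, fixed, 122 mm high. Origin: centre of the foot's underside. The lens looks level along its own -x axis; lens axis 100 mm above the table, lens face 45 mm from the origin.
- view_point (a point): Point on the lens axis, 90 mm in front of the lens face, 100 mm above the table, where the middle of the module (lamp_mid) is to be shown; the camera's axes.
- wash_bottle: Bystander, leave alone: blue squeeze bottle, 64 mm across, 190 mm tall, bent spout; origin at its underside.
- petri_dish: Bystander, leave alone: closed clear dish, 90 mm across, 14 mm high; origin at its underside.
- objective: Bystander, leave alone: black microscope objective, plain round without lugs or bar, 38 mm across, 46 mm tall; origin at its underside.
- sample_jar: Bystander, leave alone: amber glass jar, 52 mm across, 60 mm tall; origin at its underside.
- slide_box: Bystander, leave alone: grey slide box 85 x 60 x 30 mm; origin at its underside.
- screwdriver: Bystander, leave alone: 150 mm screwdriver lying down along its x.
- tissue_box: Bystander, leave alone: cardboard tissue box 120 x 220 x 80 mm; origin at its underside.
Not all that is in view belongs to the job. Of the things that look like the lamp, take the one that is farthest to the robot's left at the start.

How it is judged (in metres and radians):
On the way, in this order (a step that is already met when the one before it is completed fails the run):
1. the held module is in front of the lens with a lug towards it (distance between lamp_mid and view_point below 0.035 m and angle between the x axis of lamp and the x axis of view_point, either way round below 0.3 rad and contact force between the fingers and lamp above 1 N), for 0.3 s.
2. the held module is in front of the lens with a contact strip towards it (distance between lamp_mid and view_point below 0.035 m and angle between the y axis of lamp and the x axis of view_point, either way round below 0.3 rad and contact force between the fingers and lamp above 1 N), for 0.3 s.
At the end, for the whole second after the job is handed in: The module stands upright (within 0.1 rad) in the collar, within 3.5 mm of its centre, its underside at least 16.5 mm below the mouth and the spring plate pressed at least 4.5 mm, its lugs turned at least 1.2 rad away from the slots, at rest, and the fingers still grip it (more than 1 N) (horizontal distance between lamp and socket below 0.0035 m and z of lamp in the frame of socket below -0.0165 m and value of joint spring_plate above 0.0045 m and angle between the x axis of lamp and the x axis of socket, either way round above 1.2 rad and angle between lamp's own z axis and vertical below 0.1 rad and contact force between the fingers and lamp above 1 N and linear speed of lamp below 0.02 m/s); the arm keeps its last pose, push and grip.
It fails at once if a bystander is moved by more than 3 cm (distance of any of wash_bottle, petri_dish, objective, sample_jar, slide_box, screwdriver, tissue_box from where it was at the start of the episode above 0.03 m).
It also fails if it takes over 58 s, if anything falls off the work surface, if the arm or the gripper's body presses on something with over 40 N, if the wrist force passes 120 N, or if a joint passes its speed limit or range.

## Robot

A 6-joint arm with a two-finger parallel gripper is mounted at the origin on the work surface. World frame = base frame: x ahead of the robot, y to its left, z up, the work surface at z = 0. Lengths are in mm, angles in rad, forces in N, time in s.
With the tool pointing down it reaches from about 350 to 875 mm from the base axis. Payload 4.2 kg.
Tool frame: the origin (TCP) lies at the very end of the fingers, on their centre line; the grasp point (between the pads) lies 19 mm behind it; z points along the fingers, y is the direction in which the jaws open and shut (so a half turn about z gives the same grasp; the last joint's range is limited). The gripper opens to 85 mm and grips with 20 to 120 N. Pads are 22 mm wide; open, the fingers measure 114 mm over their backs; the gripper's body (76 mm by 85 mm) begins 54 mm behind the grasp point. The pads swing forward as they close: fully open they stand 13 mm farther back than shut.
Start: joints at [1.475, 0.385, 0.008, 0, -1.194, -0.259], TCP at [217.094, 586.063, 203.612] pointing down, gripper open.
Joint ranges: [-3.14, 3.14], [-1.21, 2.06], [-1.07, 1.41], [-3.16, 2.05], [-2.99, -0.16], [-3.1, 3.1]. Speed limits (rad/s): [2.79, 2.79, 3.14, 3.14, 3.14, 3.14].

## Interface

Orientations are given as a unit quaternion [x, y, z, w].
In Python, from bench import arm, optics, job gives the robot as it stands.
- The arm moves only by the tool send_rows, never from a script. Its argument "steps" is a list that holds one entry, the list of rows, each a list of 5 numbers: the shift along the tool's x, y, z in cm, then the turn about the tool's z in rad, then the opening, from 0 (shut) to 1 (fully open). A call has 1 to 10 rows; each row shifts and turns the pose as measured when the row begins, along the tool's axes as they then stand; what a row does not reach is not made up. A row lasts 1/12 s, in which the tool goes at most 41.7 mm and 7.16 degrees, less where a joint would pass 70% of its speed; a pose out of reach is approached as far as the arm can. A call with a gripper value outside its range is refused whole. The fingers move at their own pace and stop on an object; the grip force is fixed at half the most. Time passes only in rows, so rows that do not move let the fingers close. It gives the time, the measured TCP pose, the force and the opening at its end, in the units of the state.
- arm.read_state(): the state, without advancing time (a new reading comes with each control period).
- optics.get_image(name): name is "scene" or "side" or "wrist"; returns (picture, depth): 480x640x3 uint8, blue, green, red; 480x640 float32, mm along the optical axis (not along the pixel's ray), 0 where there is no reading.
- optics.get_calibration(name): a dict with "K" (3x3 intrinsics, pixels), "rvec" (rotation vector, rad) and "tvec" (3), from world to camera coordinates, as OpenCV has them; the wrist camera has in their place "hand_eye" (4x4, takes a point from camera to tool coordinates, whose origin is the TCP and whose axes are the flange's). Camera axes: x right, y down, z forward; pixel columns grow to the right and rows downward; lengths in mm; the calibration is good to about 2 mm. The wrist camera is an equidistant fisheye: a pixel r from the principal point sees the ray r / f radians off the axis. A picture is of the moment at which its call begins: read the wrist's pose just before it. get_calibration takes no time and is no camera call.
- job.job_done(): hands the job in, once; it reports no verdict.
The state is a dict: "clock": time; "joints": joint angles; "joint_vel": joint speeds; "joint_efforts": joint torques, N m; "position": TCP position; "ee_rot": TCP orientation; "contact_force": force on the tool from outside, world axes, zero at the start; "wrist_torque": the same for the moment, N m; "gripper_width": finger opening in mm.
Only numpy, scipy, OpenCV 4.12 (cv2) and the standard library are available. Lean on these libraries where they do the work, as an engineer would, in place of code of your own. Each camera call takes 0.05 s, during which the arm holds its last target. There are 200 camera calls.

## Working session

There is one attempt and no reset: what is moved stays moved. The work goes in short steps, Python scripts to look and compute and a tool call to move; the robot and the scene stay as the last step left them, time stands still between calls to the robot, and variables do not carry over. Pictures are saved under pics/ and viewed, about 8 in all and at most 12, crops included, and the job is handed in when it is done.

Besides the shell and the picture viewer there is one more tool, called after "Request:" by a JSON object that holds its "fn" and its "kwargs", one argument or row to a line. send_rows: Moves the arm, as the interface text tells. Its arguments: {"type":"object","properties":{"steps":{"type":"array","items":{"type":"array","items":{"type":"array","items":{"type":"number"}}}}},"required":["steps"]}

```bash
ls; mkdir -p pics; cat > h.py <<'E'
import numpy as np, cv2
from scipy.spatial.transform import Rotation as R
from bench import arm, optics, job
def cal(n):
    c=optics.get_calibration(n); return np.array(c["K"]),cv2.Rodrigues(np.array(c["rvec"],float))[0],np.array(c["tvec"],float).ravel()
def cloud(n,d):
    K,Rm,t=cal(n); v,u=np.mgrid[0:480,0:640]
    P=np.stack([(u-K[0,2])/K[0,0]*d,(v-K[1,2])/K[1,1]*d,d],-1)
    W=(P-t)@Rm; W[d==0]=np.nan; return W
E
python3 - <<'E'
from h import *
print(arm.read_state())
for n in("scene","side","wrist"):
    p,d=optics.get_image(n); cv2.imwrite(f"pics/{n}0.png",p); np.save(f"{n}0.npy",d); c=optics.get_calibration(n);print(n,{k:np.round(v,3).tolist() for k,v in c.items() if not isinstance(v,str)})
E
```

```text
pics
{'clock': 0.0, 'joints': array([ 1.47460408e+00,  3.85581022e-01,  6.64061722e-03, -4.86003711e-04,
       -1.19397505e+00, -2.58609791e-01]), 'joint_vel': array([-4.52755101e-04,  7.86903334e-04, -8.61822732e-05,  1.04474460e-03,
       -7.22841573e-04, -4.08535107e-04]), 'joint_efforts': array([ 4.43130580e-05, -3.92288911e+01,  1.88402528e+01,  4.18625280e+00,
       -4.61273070e-03,  5.26501989e-07]), 'position': array([216.8885051 , 585.49137423, 202.51457903]), 'ee_rot': array([ 9.84289260e-01, -1.76560126e-01, -1.39162194e-04,  1.07439171e-03]), 'contact_force': array([-0.29479189,  0.12502234, -0.74265837]), 'wrist_torque': array([ 0.00517788,  0.00881731, -0.00294908]), 'gripper_width': 85.34915546075405}
scene {'K': [[582.663, 0.0, 314.854], [0.0, 582.663, 238.06], [0.0, 0.0, 1.0]], 'rvec': [2.413, 0.878, -0.283], 'tvec': [-340.062, -238.631, 1779.897]}
side {'K': [[624.483, 0.0, 321.514], [0.0, 624.483, 237.515], [0.0, 0.0, 1.0]], 'rvec': [2.163, -0.899, 0.376], 'tvec': [-397.724, 271.488, 1354.163]}
wrist {'K': [[371.648, 0.0, 317.268], [0.0, 371.648, 234.08], [0.0, 0.0, 1.0]], 'hand_eye': [[-0.0, -0.955, -0.297, 74.76], [1.0, -0.0, 0.0, 0.576], [-0.0, -0.297, 0.955, -170.445], [0.0, 0.0, 0.0, 1.0]]}
```

View pics/scene0.png

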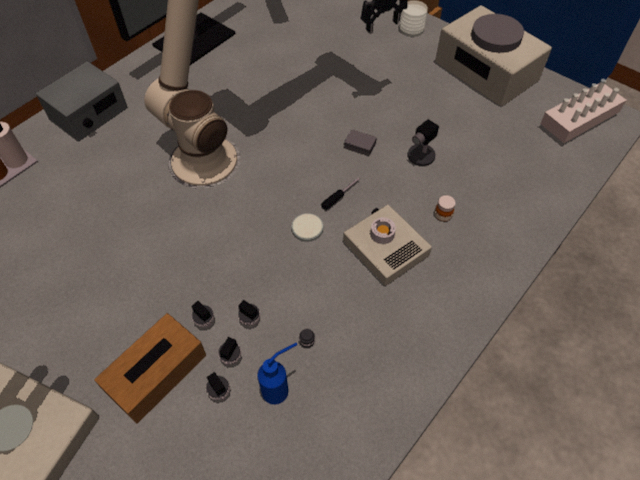

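View pics/side0.png

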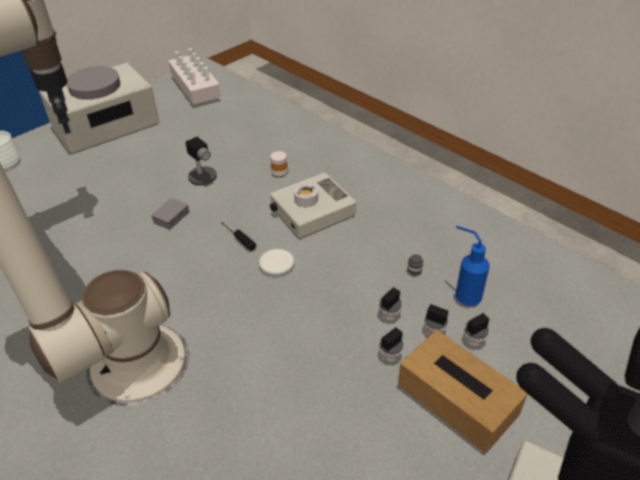

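The scene picture shows four lamp-like modules at (202,314), (248,312), (230,350) and (217,385); the plain round one at (307,338) is the objective. The collar is at (383,230) and the check camera at (424,145). Next I measure all of these.

```bash
cat > m.py <<'E'
from h import *
for n,pts in(("scene",{"l1":(202,311),"l2":(248,310),"l3":(230,348),"l4":(216,383),"obj":(307,336)}),("side",{"a":(391,298),"b":(392,340),"c":(437,315),"d":(478,325)})):
    W=cloud(n,np.load(n+"0.npy"))
    for k,(u,v) in pts.items():
        w=W[v-22:v+22,u-22:u+22].reshape(-1,3); c=W[v,u]
        w=w[np.hypot(*(w[:,:2]-c[:2]).T)<45]
        top=w[(w[:,2]>60)&(w[:,2]<80)]
        r=cv2.minAreaRect(top[:,:2].astype(np.float32)) if len(top)>5 else None
        print(n,k,c.round(),'top',len(top),np.nanmean(top,0).round(1) if len(top) else '',r)
    # cam, box, collar
    w=W.reshape(-1,3)
    if n=="scene": col=W[215:250,360:405].reshape(-1,3)
    else: col=W[170:215,285:330].reshape(-1,3)
    t=col[(col[:,2]>76)&(col[:,2]<88)]; print('collar',len(t),(t.min(0)+t.max(0))/2,np.ptp(t,axis=0))
    bx=(W[200:290,340:435] if n=="scene" else W[165:240,260:362]).reshape(-1,3)
    t=bx[(bx[:,2]>45)&(bx[:,2]<55)]; print('box',len(t),cv2.minAreaRect(t[:,:2].astype(np.float32)))
    cm=(W[112:170,398:442] if n=="scene" else W[130:190,180:222]).reshape(-1,3)
    f=cm[(cm[:,2]>3)&(cm[:,2]<20)]; print('foot',len(f),cv2.minEnclosingCircle(f[:,:2].astype(np.float32)))
    f=cm[(cm[:,2]>80)&(cm[:,2]<130)]; print('head',len(f),f.mean(0),f[:,2].max(),cv2.minAreaRect(f[:,:2].astype(np.float32)))
a=cv2.imread('pics/scene0.png'); b=cv2.imread('pics/side0.png')
A=cv2.resize(a[290:410,170:330],(800,600)[0:2],interpolation=2)[:, :]
cr=lambda i,x,y,w,h:cv2.resize(i[y:y+h,x:x+w],(400,300),interpolation=2)
cv2.imwrite('pics/c1.png',np.vstack([np.hstack([cr(a,170,290,160,120),cr(b,360,270,160,120)]),np.hstack([cr(a,380,100,100,75),cr(b,170,120,100,75)])]))
E
python3 m.py
```

```text
scene l1 [ 407. -378.   71.] top 170 [ 399.2 -377.6   68.5] ((397.22015380859375, -376.7367858886719), (23.411958694458008, 48.0615348815918), 87.09619140625)
scene l2 [ 491. -304.   71.] top 166 [ 484.1 -301.5   68.6] ((483.59320068359375, -300.68145751953125), (46.17473220825195, 23.933345794677734), 6.470154285430908)
scene l3 [ 528. -403.   72.] top 190 [ 519.4 -404.2   68.9] ((518.2418212890625, -404.1776428222656), (23.373090744018555, 45.50125503540039), 15.21406364440918)
scene l4 [ 562. -482.   68.] top 199 [ 559.7 -483.    68.9] ((558.3626098632812, -482.571044921875), (21.941545486450195, 45.97835922241211), 76.73336029052734)
scene obj [ 636. -255.   42.] top 0  None
collar 246 [599.0420683   94.79037683  81.66804466] [64.9178464  68.82499096 11.30735772]
box 2535 ((619.2591552734375, 89.84062194824219), (162.13998413085938, 181.58843994140625), 76.97437286376953)
foot 559 ((466.5102233886719, 486.46099853515625), 135.6586456298828)
head 458 [504.4871627  423.83713994 110.63754545] 128.86506200668998 ((499.64764404296875, 428.12530517578125), (86.66992950439453, 46.781871
[... 397 characters left out ...]
.9] ((517.7614135742188, -402.22418212890625), (26.5101318359375, 43.860225677490234), 18.339460372924805)
side d [ 545. -489.   71.] top 234 [ 555.4 -482.1   69.9] ((557.9827880859375, -480.6188049316406), (24.432126998901367, 48.49064636230469), 76.90095520019531)
collar 242 [599.24211335  95.94169446  82.12232037] [69.26115954 67.97905882 11.27641418]
box 1921 ((630.5599365234375, 142.9508056640625), (269.47467041015625, 185.4470977783203), 76.12479400634766)
foot 945 ((553.9429321289062, 520.1094970703125), 176.2617645263672)
head 459 [492.10728789 424.46773518 111.97471616] 129.3879011496687 ((498.57244873046875, 429.39337158203125), (82.9413833618164, 47.6064567565918), 85.96337890625)
```

View pics/c1.png

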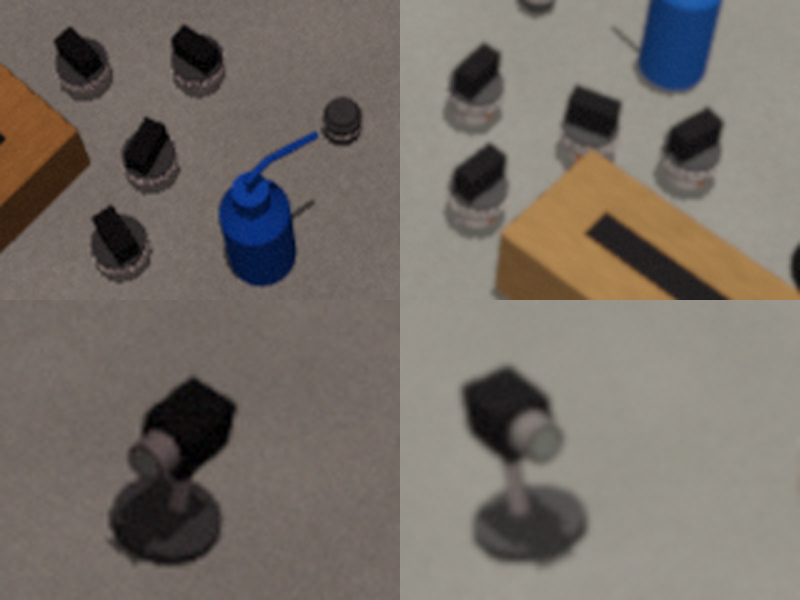

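The target is l2, scene pixel (248,310), because it has the largest y (about −300). It sits at about (483,−300) with its bar at about +5°. The other three are at y = −377, −404 and −482, and the crop shows l2 has the bar grip. I'll refine the camera pose and plan the first move.

```bash
cat >> h.py <<'E'
def yawof(q): x=R.from_quat(q).as_matrix()[:,0]; return np.degrees(np.arctan2(x[1],x[0]))
def plan(goal,yaw,n=None,vmax=41,wmax=7):
    s=arm.read_state(); p=np.array(s["position"]); M=R.from_quat(s["ee_rot"]).as_matrix(); y=yawof(s["ee_rot"])
    dy=(yaw-y+180)%360-180; d=np.array(goal)-p
    n=n or int(max(np.ceil(np.linalg.norm(d)/vmax),np.ceil(abs(dy)/wmax),1))
    print('clock',s["clock"],'pos',p.round(1),'yaw',round(y,1),'tilt',M[:,2].round(3),'j',np.round(s["joints"],2),'F',np.round(s["contact_force"],1),'w',round(s["gripper_width"],1))
    print('delta',d.round(1),'dyaw',round(dy,1),'rows',n)
    print([[*(float(a) for a in (R.from_euler('z',dy*k/n,degrees=True).as_matrix()@M).T@d/n/10),float(-np.radians(dy)/n)] and [round(float(a),2) for a in [*((R.from_euler('z',dy*k/n,degrees=True).as_matrix()@M).T@d/n/10),-np.radians(dy)/n]] for k in range(n)])
E
python3 - <<'E'
from h import *
from scipy.optimize import least_squares
for n in("scene","side"):
    W=cloud(n,np.load(n+"0.npy")).reshape(-1,3); c=np.array([499,429])
    near=W[np.hypot(*(W[:,:2]-c).T)<110]
    for z0,z1 in((4,20),(20,75),(85,140)):
        f=near[(near[:,2]>z0)&(near[:,2]<z1)]; print(n,z0,len(f),f.mean(0).round(1),np.percentile(f,[1,99],axis=0).round(0).tolist(),cv2.minEnclosingCircle(f[:,:2].astype(np.float32)))
    h=near[near[:,2]>118]; print('headtop',len(h),cv2.minAreaRect(h[:,:2].astype(np.float32)))
    l=near[(near[:,2]>70)&(near[:,2]<118)&(near[:,1]<410)]; print('lens',len(l),l.mean(0).round(1),l[:,1].min())
    b=W[np.hypot(*(W[:,:2]-[640,-380]).T)<150]; b=b[b[:,2]>75]; print('bottle',b.mean(0).round(),b.min(0).round(),b.max(0).round())
plan([430,250,260],-20.3)
E
```

```text
scene 4 521 [503.2 426.3   9.5] [[409.0, 335.0, 4.0], [589.0, 512.0, 18.0]] ((499.5382995605469, 428.5237121582031), 109.2490234375)
scene 20 27 [503.4 444.1  32.6] [[497.0, 439.0, 22.0], [508.0, 452.0, 47.0]] ((502.2310791015625, 445.7638244628906), 7.341979026794434)
scene 85 442 [504.1 423.7 111.7] [[479.0, 387.0, 85.0], [524.0, 467.0, 125.0]] ((502.36981201171875, 428.6719970703125), 44.86787414550781)
headtop 165 ((500.60198974609375, 424.42303466796875), (79.76575469970703, 43.77547073364258), 87.13358306884766)
lens 130 [500.8 397.4 103.5] 385.536697398587
bottle [ 664. -400.  130.] [ 513. -492.   75.] [ 689. -325.  196.]
side 4 876 [496.5 424.    9. ] [[399.0, 327.0, 4.0], [598.0, 527.0, 19.0]] ((498.5159912109375, 428.475341796875), 109.63143920898438)
side 20 57 [498.4 445.9  38.4] [[485.0, 432.0, 21.0], [511.0, 456.0, 60.0]] ((496.0955810546875, 435.93170166015625), 20.26211929321289)
side 85 450 [492.3 424.3 112.5] [[475.0, 390.0, 86.0], [520.0, 469.0, 128.0]] ((497.5453796386719, 429.8449401855469), 43.6130485534668)
headtop 206 ((498.83746337890625, 429.8753356933594), (81.91905975341797, 47.18156051635742), 86.0136947631836)
lens 112 [494.5 397.  104.3] 387.23555874044916
bottle [ 642. -400.  124.] [ 505. -494.   75.] [ 685. -325.  194.]
clock 0.15 pos [216.9 585.6 202.8] yaw -20.3 tilt [-0.    -0.002 -1.   ] j [ 1.47  0.39  0.01 -0.   -1.19 -0.26] F [ 0.4 -0.3 -0.1] w 85.5
delta [ 213.1 -335.6   57.2] dyaw 0.0 rows 10
[[3.16, 2.41, -0.57, -0.0], [3.16, 2.41, -0.57, -0.0], [3.16, 2.41, -0.57, -0.0], [3.16, 2.41, -0.57, -0.0], [3.16, 2.41, -0.57, -0.0], [3.16, 2.41, -0.57, -0.0], [3.16, 2.41, -0.57, -0.0], [3.16, 2.41, -0.57, -0.0], [3.16, 2.41, -0.57, -0.0], [3.16, 2.41, -0.57, -0.0]]
```

Request:
{"fn": "send_rows", "kwargs": {
  "steps": [
    [[3.2,2.4,-0.6,0,1],[3.2,2.4,-0.6,0,1],[3.2,2.4,-0.6,0,1],[3.2,2.4,-0.6,0,1],[3.2,2.4,-0.6,0,1],[3.2,2.4,-0.6,0,1],[3.2,2.4,-0.6,0,1],[3.2,2.4,-0.6,0,1],[3.2,2.4,-0.6,0,1],[3.2,2.4,-0.6,0,1]]
  ]
}}

```text
clock: 0.98
position: [435.2, 242.6, 259.6]
ee_rot: [0.985, -0.17, -0.001, 0.006]
contact_force: [-0.3, -0.0, 0.9]
gripper_width: 85.6
```

```bash
python3 -c "
from h import *
plan([478,-300,200],5,20)"
```

```text
clock 0.9833 pos [435.2 242.6 259.6] yaw -19.5 tilt [-0.005 -0.011 -1.   ] j [ 0.84  0.13 -0.19  0.   -1.25  0.39] F [-0.3 -0.   0.9] w 85.6
delta [  42.8 -542.6  -59.6] dyaw 24.5 rows 20
[[1.11, 2.48, 0.33, -0.02], [1.06, 2.5, 0.33, -0.02], [1.0, 2.53, 0.33, -0.02], [0.95, 2.55, 0.33, -0.02], [0.89, 2.57, 0.33, -0.02], [0.84, 2.59, 0.33, -0.02], [0.78, 2.6, 0.33, -0.02], [0.73, 2.62, 0.33, -0.02], [0.67, 2.63, 0.33, -0.02], [0.61, 2.65, 0.33, -0.02], [0.56, 2.66, 0.33, -0.02], [0.5, 2.67, 0.33, -0.02], [0.44, 2.68, 0.33, -0.02], [0.38, 2.69, 0.33, -0.02], [0.33, 2.7, 0.33, -0.02], [0.27, 2.7, 0.33, -0.02], [0.21, 2.71, 0.33, -0.02], [0.15, 2.71, 0.33, -0.02], [0.09, 2.72, 0.33, -0.02], [0.04, 2.72, 0.33, -0.02]]
```

Request:
{"fn": "send_rows", "kwargs": {
  "steps": [
    [[1.1,2.5,0.2,-0.02,1],[1.1,2.5,0.2,-0.02,1],[1.0,2.5,0.2,-0.02,1],[1.0,2.5,0.2,-0.02,1],[0.9,2.6,0.3,-0.02,1],[0.8,2.6,0.3,-0.02,1],[0.8,2.6,0.3,-0.02,1],[0.7,2.6,0.3,-0.02,1],[0.7,2.6,0.3,-0.02,1],[0.6,2.6,0.3,-0.02,1]]
  ]
}}

```text
clock: 1.82
position: [457.0, -43.3, 235.8]
ee_rot: [0.998, -0.068, -0.001, 0.004]
contact_force: [0.2, -0.2, 0.8]
gripper_width: 85.7
```

Request:
{"fn": "send_rows", "kwargs": {
  "steps": [
    [[0.6,2.7,0.3,-0.02,1],[0.5,2.7,0.3,-0.02,1],[0.4,2.7,0.3,-0.02,1],[0.4,2.7,0.3,-0.02,1],[0.3,2.7,0.3,-0.02,1],[0.3,2.7,0.3,-0.02,1],[0.2,2.7,0.3,-0.02,1],[0.2,2.7,0.3,-0.02,1],[0.1,2.0,0.3,-0.02,1],[0,0,0,0,1]]
  ]
}}

```text
clock: 2.65
position: [470.1, -296.7, 206.1]
ee_rot: [1.0, 0.024, -0.004, 0.003]
contact_force: [0.7, 0.7, -0.3]
gripper_width: 85.6
```

```bash
cat > w.py <<'E'
import sys; from h import *
s=arm.read_state(); p,d=optics.get_image("wrist"); cv2.imwrite(sys.argv[1],p)
c=optics.get_calibration("wrist"); K=np.array(c["K"]); H=np.array(c["hand_eye"])
v,u=np.mgrid[0:480,0:640]; x=u-K[0,2]; y=v-K[1,2]; r=np.hypot(x,y)+1e-9; th=r/K[0,0]; t=np.tan(np.minimum(th,1.45))
P=np.stack([x/r*t*d,y/r*t*d,d],-1)@H[:3,:3].T+H[:3,3]
W=P@R.from_quat(s["ee_rot"]).as_matrix().T+s["position"]; W[d==0]=np.nan; np.save("W.npy",W)
E
python3 w.py pics/w1.png; python3 - <<'E'
from h import *
W=np.load("W.npy").reshape(-1,3)
w=W[np.hypot(*(W[:,:2]-[483,-300]).T)<40]
print(np.nanpercentile(W[:,2],[1,20,50]))
t=w[(w[:,2]>62)&(w[:,2]<82)]; print(len(t),t.mean(0),cv2.minAreaRect(t[:,:2].astype(np.float32)))
t=w[(w[:,2]>35)&(w[:,2]<50)]; print(len(t),t.mean(0),cv2.minEnclosingCircle(t[:,:2].astype(np.float32)))
plan([482.5,-300,130],5)
E
```

```text
[-1.6177104  -0.23079558  0.81199704]
1334 [ 482.26775144 -300.66291392   70.90254342] ((481.52557373046875, -300.6297607421875), (43.334503173828125, 21.352109909057617), 3.1636853218078613)
1299 [ 485.40571693 -299.91308663   40.74752449] ((481.4292907714844, -300.4839782714844), 27.074419021606445)
clock 2.7 pos [ 469.8 -295.5  206.2] yaw 2.8 tilt [-0.008 -0.006 -1.   ] j [-0.26  0.27 -0.16  0.01 -1.15  1.88] F [-0.2 -0.1  0.5] w 85.0
delta [ 12.7  -4.5 -76.2] dyaw 2.2 rows 2
[[0.65, 0.23, 3.81, -0.02], [0.65, 0.25, 3.81, -0.02]]
```

View pics/w1.png

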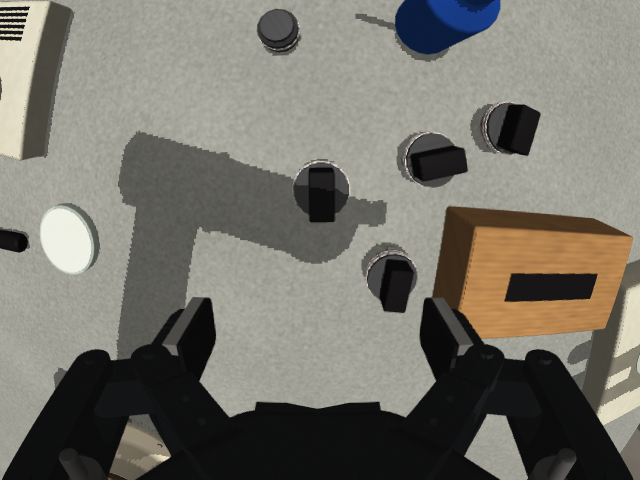

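The wrist picture shows the target at (321,190), farthest left of the four modules. Its bar lies along the image's vertical, so the jaws are across it. It measures at (481.5,−300.5) with yaw 3.2° and top at 71 mm, which matches the given height. Descending.

```bash
python3 -c "
from h import *
plan([481.5,-300.5,100],3.2,5);plan([481.5,-300.5,45],3.2,5)"
```

```text
clock 2.7 pos [ 469.8 -295.5  206.2] yaw 2.8 tilt [-0.008 -0.006 -1.   ] j [-0.26  0.27 -0.16  0.01 -1.15  1.88] F [-0.2 -0.1  0.5] w 85.0
delta [  11.7   -5.  -106.2] dyaw 0.4 rows 5
[[0.25, 0.1, 2.12, -0.0], [0.25, 0.1, 2.12, -0.0], [0.25, 0.1, 2.12, -0.0], [0.25, 0.1, 2.12, -0.0], [0.24, 0.1, 2.12, -0.0]]
clock 2.7 pos [ 469.8 -295.5  206.2] yaw 2.8 tilt [-0.008 -0.006 -1.   ] j [-0.26  0.27 -0.16  0.01 -1.15  1.88] F [-0.2 -0.1  0.5] w 85.0
delta [  11.7   -5.  -161.2] dyaw 0.4 rows 5
[[0.25, 0.09, 3.22, -0.0], [0.25, 0.09, 3.22, -0.0], [0.25, 0.09, 3.22, -0.0], [0.25, 0.09, 3.22, -0.0], [0.25, 0.09, 3.22, -0.0]]
```

Request:
{"fn": "send_rows", "kwargs": {
  "steps": [
    [[0.3,0.1,2.0,0,1],[0.3,0.1,2.0,0,1],[0.3,0.1,2.0,0,1],[0.3,0.1,2.0,0,1],[0.2,0.1,1.5,0,1],[0,0,0,0,1]]
  ]
}}

```text
clock: 3.2
position: [484.6, -296.9, 110.0]
ee_rot: [1.0, 0.024, -0.002, 0.003]
contact_force: [-1.1, 0.5, 0.6]
gripper_width: 85.7
```

```bash
python3 -c "
from h import *
plan([481.5,-300.5,46],3.2,5)"
```

```text
clock 3.2 pos [ 484.6 -296.9  110. ] yaw 2.8 tilt [-0.003 -0.006 -1.   ] j [-0.26  0.37 -0.27  0.01 -0.93  1.88] F [-1.1  0.5  0.6] w 85.7
delta [ -3.1  -3.6 -64. ] dyaw 0.4 rows 5
[[-0.06, 0.06, 1.28, -0.0], [-0.06, 0.06, 1.28, -0.0], [-0.06, 0.06, 1.28, -0.0], [-0.06, 0.06, 1.28, -0.0], [-0.06, 0.06, 1.28, -0.0]]
```

Request:
{"fn": "send_rows", "kwargs": {
  "steps": [
    [[-0.1,0.1,1.3,0,1],[-0.1,0.1,1.3,0,1],[-0.1,0.1,1.3,0,1],[0,0.1,1.3,0,1],[0,0,1.1,0,1],[0,0,0,0,1]]
  ]
}}

```text
clock: 3.7
position: [484.5, -297.6, 50.8]
ee_rot: [1.0, 0.027, 0.001, 0.004]
contact_force: [-0.7, -0.1, 0.3]
gripper_width: 85.4
```

```bash
python3 -c "
from h import *
plan([481.5,-300.5,46],3.2,1)"
```

```text
clock 3.7 pos [ 484.5 -297.6   50.8] yaw 3.1 tilt [ 0.003 -0.008 -1.   ] j [-0.26  0.44 -0.34  0.01 -0.79  1.88] F [-0.7 -0.1  0.3] w 85.4
delta [-3.  -2.9 -4.8] dyaw 0.1 rows 1
[[-0.32, 0.27, 0.48, -0.0]]
```

Request:
{"fn": "send_rows", "kwargs": {
  "steps": [
    [[-0.4,0.4,0.5,0,1],[-0.1,0.1,0.1,0,1],[0,0,0,0,0.5],[0,0,0,0,0.2],[0,0,0,0,0],[0,0,0,0,0],[0,0,0,0,0],[0,0,0,0,0]]
  ]
}}

```text
clock: 4.37
position: [482.7, -303.2, 50.4]
ee_rot: [1.0, 0.028, 0.006, 0.006]
contact_force: [-0.3, -0.2, -0.5]
gripper_width: 12.1
```

Request:
{"fn": "send_rows", "kwargs": {
  "steps": [
    [[0,0,0,0,0],[0,0,0,0,0],[0,0,0,0,0]]
  ]
}}

```text
clock: 4.62
position: [482.8, -303.3, 50.7]
ee_rot: [1.0, 0.028, 0.006, 0.006]
contact_force: [-0.2, -0.1, 0.3]
gripper_width: -0.1
```

```bash
python3 -c "
from h import *
plan([481.5,-300.5,46],3.2,1)"
```

```text
clock 4.6167 pos [ 482.8 -303.3   50.7] yaw 3.2 tilt [ 0.012 -0.012 -1.   ] j [-0.27  0.44 -0.34  0.01 -0.78  1.89] F [-0.2 -0.1  0.3] w -0.1
delta [-1.3  2.8 -4.7] dyaw -0.0 rows 1
[[-0.12, -0.29, 0.46, 0.0]]
```

The fingers closed to 0 with no object between them, so I'm looking.

```bash
python3 w.py pics/w2.png; python3 - <<'E'
from h import *
p,d=optics.get_image("scene"); s,ds=optics.get_image("side")
cr=lambda i,x,y,w,h:cv2.resize(i[y:y+h,x:x+w],(400,300),interpolation=2)
w=cv2.imread('pics/w2.png')
cv2.imwrite('pics/v3.png',np.vstack([np.hstack([cr(p,170,250,160,120),cr(s,340,230,160,120)]),np.hstack([cr(w,0,0,640,480),cr(w,220,200,200,150)])]))
np.save('scene1.npy',d);np.save('side1.npy',ds)
E
```

```text
(no output)
```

View pics/v3.png

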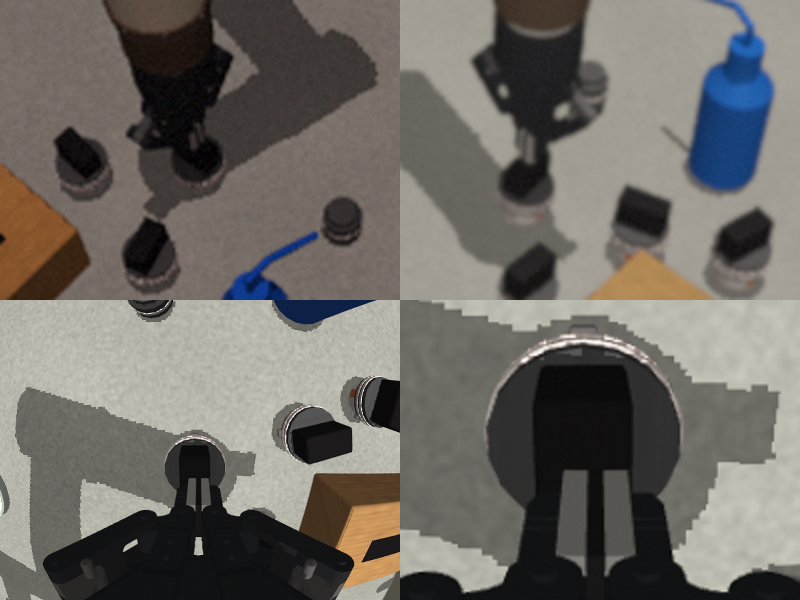

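```bash
python3 - <<'E'
from h import *
W=np.load("W.npy")
for (u,v) in [(320,190),(320,210),(320,225),(320,240),(320,255),(309,270),(332,270),(320,270),(309,250),(332,250),(290,270),(350,270)]:
    vv=v; print(u,v,W[v,u].round(1))
w=W.reshape(-1,3); w=w[np.hypot(*(w[:,:2]-[490,-300]).T)<60]
t=w[(w[:,2]>36)&(w[:,2]<46)]; print('body',len(t),cv2.minEnclosingCircle(t[:,:2].astype(np.float32)))
for n in("scene","side"):
    S=cloud(n,np.load(n+"1.npy")).reshape(-1,3); S=S[np.hypot(*(S[:,:2]-[490,-300]).T)<60]
    for a,b in((3,20),(25,40),(62,76)):
        t=S[(S[:,2]>a)&(S[:,2]<b)]; print(n,a,len(t),t.mean(0).round(1),t.min(0).round(1),t.max(0).round(1))
E
```

```text
320 190 [ 517.  -303.8   -0.6]
320 210 [ 504.5 -304.6   -0.8]
320 225 [ 505.9 -303.6   39.8]
320 240 [ 503.1 -303.5   56. ]
320 255 [ 501.  -303.3   70.9]
309 270 [ 493.7 -298.9   70.7]
332 270 [ 494.7 -308.9   72.1]
320 270 [ 493.8 -303.7   70.4]
309 250 [ 502.3 -298.5   68.7]
332 250 [ 503.4 -308.4   70.5]
290 270 [ 492.8 -290.5   69.7]
350 270 [ 483.  -320.7   41.9]
body 3305 ((481.5416564941406, -300.4541320800781), 26.639259338378906)
scene 3 69 [ 496.3 -296.2    5. ] [ 440.4 -355.     3. ] [ 547.2 -241.6   18.6]
scene 25 121 [ 492.  -308.1   35.4] [ 463.7 -327.1   25.2] [ 510.4 -274.5   40. ]
scene 62 79 [ 494.5 -302.1   68.6] [ 469.1 -312.2   62.8] [ 505.8 -288.4   75.9]
side 3 287 [ 481.8 -307.5    5.3] [ 431.  -358.1    3. ] [ 547.3 -241.1   15.9]
side 25 123 [ 470.2 -310.1   34. ] [ 453.6 -326.8   25.1] [ 503.7 -275.    40. ]
side 62 122 [ 475.5 -302.5   69.7] [ 458.5 -311.3   62.1] [ 507.8 -285.9   75.9]
```

```bash
python3 - <<'E'
from h import *
W=np.load("W.npy"); s=arm.read_state(); M=R.from_quat(s["ee_rot"]).as_matrix()
for v in (280,285,290,300,310,325,340):
  for u in (300,310,320,331,345):
    print(u,v,W[v,u].round(1),((W[v,u]-s["position"])@M).round(1))
E
```

```text
300 280 [ 488.7 -295.2   71. ] [  6.6  -7.5 -20.4]
310 280 [ 488.7 -299.6   70.4] [  6.4  -3.1 -19.8]
320 280 [ 489.2 -304.    70.8] [  6.6   1.4 -20.1]
331 280 [ 489.6 -308.9   71.2] [  6.7   6.2 -20.5]
345 280 [ 477.  -318.6   41.7] [-6.7 14.9  9. ]
300 285 [ 486.7 -295.3   71.8] [  4.6  -7.5 -21.2]
310 285 [ 491.9 -299.5   82.8] [  9.7  -2.8 -32.1]
320 285 [ 492.4 -303.6   83.3] [ 10.    1.3 -32.6]
331 285 [ 492.3 -308.1   82.7] [  9.6   5.8 -31.9]
345 285 [ 474.  -318.9   41.4] [-9.8 15.   9.3]
300 290 [ 483.8 -295.4   70.8] [  1.7  -7.6 -20.3]
310 290 [ 491.8 -299.5   87.3] [  9.6  -2.8 -36.6]
320 290 [ 491.8 -303.5   86.9] [  9.4   1.2 -36.2]
331 290 [ 492.4 -307.9   87.7] [  9.7   5.6 -36.9]
345 290 [ 471.1 -319.1   41.6] [-12.6  15.    9. ]
300 300 [ 491.6 -295.8   96.1] [  9.7  -6.4 -45.5]
310 300 [ 492.2 -299.6   97. ] [ 10.1  -2.6 -46.3]
320 300 [ 492.8 -303.3   97.9] [ 10.6   1.2 -47.2]
331 300 [ 492.6 -307.4   97. ] [ 10.1   5.3 -46.3]
345 300 [ 488.8 -313.7   89. ] [  5.8  11.2 -38.2]
300 310 [ 491.3 -296.   103.7] [  9.5  -6.1 -53. ]
310 310 [ 491.4 -299.6  103.5] [  9.4  -2.5 -52.8]
320 310 [ 491.7 -303.2  103.7] [  9.5   1.1 -53. ]
331 310 [ 492.4 -307.1  104.5] [  9.9   5.  -53.8]
345 310 [ 489.2 -312.9   98.2] [  6.4  10.6 -47.4]
300 325 [ 491.4 -296.3  114.3] [  9.7  -5.6 -63.7]
310 325 [ 491.9 -299.6  114.9] [ 10.   -2.3 -64.2]
320 325 [ 491.7 -303.   114.3] [  9.6   1.  -63.6]
331 325 [ 492.3 -306.6  115.1] [ 10.1   4.7 -64.3]
345 325 [ 488.3 -312.2  107.9] [  5.6  10.  -57.2]
300 340 [ 492.1 -296.6  124.7] [ 10.5  -5.2 -74.1]
310 340 [ 492.1 -299.7  124.5] [ 10.4  -2.1 -73.8]
320 340 [ 486.7 -303.3  115.9] [  4.7   1.  -65.3]
331 340 [ 492.9 -306.1  125.2] [ 10.8   4.3 -74.4]
345 340 [ 494.2 -310.1  127. ] [ 11.8   8.5 -76.2]
```

The wrist depth shows the fingertips about 30 mm behind the reported TCP: they sit at z≈81 when the reading is 50.7. They therefore closed above the bar, and the lamp hasn't moved (481.5,−300.5). I'll open, centre, and go down to a TCP reading of about 16.

Request:
{"fn": "send_rows", "kwargs": {
  "steps": [
    [[0,0,0,0,1],[0,0,0,0,1],[0,-0.3,0,0,1],[0,-0.1,0,0,1],[0,0,0,0,1],[0,0,0,0,1],[0,0,1.0,0,1],[0,0,0.6,0,1],[0,0,0,0,1]]
  ]
}}

```text
clock: 5.52
position: [482.8, -298.9, 33.2]
ee_rot: [1.0, 0.028, 0.006, 0.006]
contact_force: [-0.4, 0.4, -0.2]
gripper_width: 85.2
```

```bash
python3 w.py pics/w3.png; python3 - <<'E'
from h import *
W=np.load("W.npy"); s=arm.read_state(); M=R.from_quat(s["ee_rot"]).as_matrix()
plan([482,-300.5,16],3.2,3)
L=((W.reshape(-1,3)-s["position"])@M)
f=L[(abs(L[:,1])>30)&(abs(L[:,1])<60)&(abs(L[:,0])<13)&(L[:,2]<10)]
for sg in(1,-1):
    g=f[f[:,1]*sg>0]; print(len(g),np.percentile(g,[2,50,98],axis=0).round(1).tolist())
E
```

```text
clock 5.5667 pos [ 482.8 -298.9   33.4] yaw 3.2 tilt [ 0.012 -0.012 -1.   ] j [-0.26  0.46 -0.36  0.01 -0.73  1.88] F [0.7 0.1 1. ] w 85.4
delta [ -0.8  -1.6 -17.4] dyaw -0.0 rows 3
[[-0.04, 0.04, 0.58, 0.0], [-0.04, 0.04, 0.58, 0.0], [-0.04, 0.04, 0.58, 0.0]]
10365 [[-10.6, 31.7, -133.9], [6.7, 50.6, -94.2], [11.9, 59.8, -46.1]]
10465 [[-10.7, -59.8, -134.0], [6.6, -50.8, -94.2], [11.8, -31.6, -46.2]]
```

Open tips are at tool z about −44 (30 + 13 mm), which confirms the 30 mm offset.

Request:
{"fn": "send_rows", "kwargs": {
  "steps": [
    [[0,0.1,0.6,0,1],[0,0.1,0.6,0,1],[0,0,0.5,0,1],[0,0,0,0,0.5],[0,0,0,0,0.2],[0,0,0,0,0],[0,0,0,0,0],[0,0,0,0,0],[0,0,0,0,0],[0,0,0,0,0]]
  ]
}}

```text
clock: 6.4
position: [483.1, -301.5, 14.0]
ee_rot: [1.0, 0.028, 0.006, 0.006]
contact_force: [0.4, -0.5, -2.6]
gripper_width: 20.9
```

```bash
python3 -c "
from h import *
plan([482,-300.5,136],3.2,4)"
```

```text
clock 6.4 pos [ 483.1 -301.5   14. ] yaw 3.2 tilt [ 0.011 -0.012 -1.   ] j [-0.27  0.49 -0.37  0.01 -0.69  1.89] F [ 0.4 -0.5 -2.6] w 20.9
delta [ -1.1   1.  122. ] dyaw -0.0 rows 4
[[0.01, 0.01, -3.05, 0.0], [0.01, 0.01, -3.05, 0.0], [0.01, 0.01, -3.05, 0.0], [0.01, 0.01, -3.05, 0.0]]
```

Gripped, with an opening of 20.9. Lifting.

Request:
{"fn": "send_rows", "kwargs": {
  "steps": [
    [[0,0,-1.0,0,0],[0,0,-2.5,0,0],[0,0,-3.0,0,0],[0,0,-3.0,0,0],[0,0,-1.5,0,0],[0,0,0,0,0]]
  ]
}}

```text
clock: 6.9
position: [478.6, -299.2, 128.2]
ee_rot: [1.0, 0.028, 0.001, 0.004]
contact_force: [-0.3, -0.4, -2.6]
gripper_width: 20.9
```

```bash
python3 -c "
from h import *
plan([488,150,125],3.2,16);plan([488,150,125],80,16)"
```

```text
clock 6.9 pos [ 478.6 -299.2  128.2] yaw 3.2 tilt [ 0.003 -0.009 -1.   ] j [-0.27  0.35 -0.26  0.01 -0.96  1.89] F [-0.3 -0.4 -2.6] w 20.9
delta [  9.4 449.2  -3.2] dyaw 0.0 rows 16
[[0.21, -2.8, -0.0, -0.0], [0.21, -2.8, -0.0, -0.0], [0.21, -2.8, -0.0, -0.0], [0.21, -2.8, -0.0, -0.0], [0.21, -2.8, -0.0, -0.0], [0.21, -2.8, -0.0, -0.0], [0.21, -2.8, -0.0, -0.0], [0.21, -2.8, -0.0, -0.0], [0.21, -2.8, -0.0, -0.0], [0.21, -2.8, -0.0, -0.0], [0.21, -2.8, -0.0, -0.0], [0.21, -2.8, -0.0, -0.0], [0.21, -2.8, -0.0, -0.0], [0.21, -2.8, -0.0, -0.0], [0.21, -2.8, -0.0, -0.0], [0.21, -2.8, -0.0, -0.0]]
clock 6.9 pos [ 478.6 -299.2  128.2] yaw 3.2 tilt [ 0.003 -0.009 -1.   ] j [-0.27  0.35 -0.26  0.01 -0.96  1.89] F [-0.3 -0.4 -2.6] w 20.9
delta [  9.4 449.2  -3.2] dyaw 76.8 rows 16
[[0.21, -2.8, -0.0, -0.08], [0.45, -2.77, -0.0, -0.08], [0.68, -2.73, -0.0, -0.08], [0.9, -2.66, -0.0, -0.08], [1.12, -2.57, 0.0, -0.08], [1.33, -2.47, 0.0, -0.08], [1.54, -2.35, 0.0, -0.08], [1.73, -2.21, 0.0, -0.08], [1.91, -2.06, 0.01, -0.08], [2.07, -1.89, 0.01, -0.08], [2.22, -1.71, 0.01, -0.08], [2.36, -1.52, 0.01, -0.08], [2.48, -1.32, 0.01, -0.08], [2.58, -1.11, 0.02, -0.08], [2.66, -0.89, 0.02, -0.08], [2.73, -0.66, 0.02, -0.08]]
```

Request:
{"fn": "send_rows", "kwargs": {
  "steps": [
    [[0.1,-1.5,0,0,0],[0.2,-2.8,0,0,0],[0.2,-2.8,0,0,0],[0.2,-2.8,0,0,0],[0.2,-2.8,0,0,0],[0.2,-2.8,0,0,0],[0.2,-2.8,0,0,0],[0.2,-2.8,0,0,0],[0.2,-2.8,0,0,0],[0.2,-2.8,0,0,0]]
  ]
}}

```text
clock: 7.73
position: [477.4, -24.8, 120.5]
ee_rot: [1.0, 0.021, -0.003, 0.004]
contact_force: [0.5, -0.3, -2.2]
gripper_width: 20.9
```

Request:
{"fn": "send_rows", "kwargs": {
  "steps": [
    [[0.2,-2.8,0,0,0],[0.2,-2.8,0,0,0],[0.2,-2.8,0,0,0],[0.2,-2.8,0,0,0],[0.2,-2.8,0,0,0],[0.2,-2.8,0,0,0],[0.2,-2.8,0,0,0],[0.2,-2.8,0,0,0],[0.1,-1.5,0,0,0],[0,0,0,0,0]]
  ]
}}

```text
clock: 8.57
position: [475.4, 228.5, 109.7]
ee_rot: [1.0, 0.022, -0.01, 0.006]
contact_force: [-0.2, -0.4, -2.2]
gripper_width: 21.3
```

```bash
python3 -c "
from h import *
plan([490,294,90],86,14)"
```

```text
clock 8.5667 pos [475.4 228.5 109.7] yaw 2.5 tilt [-0.019 -0.012 -1.   ] j [ 0.75  0.32 -0.34 -0.01 -0.93  0.87] F [-0.2 -0.4 -2.2] w 21.3
delta [ 14.6  65.5 -19.7] dyaw 83.5 rows 14
[[0.13, -0.46, 0.13, -0.1], [0.18, -0.45, 0.13, -0.1], [0.22, -0.43, 0.13, -0.1], [0.26, -0.4, 0.13, -0.1], [0.3, -0.37, 0.13, -0.1], [0.34, -0.34, 0.13, -0.1], [0.37, -0.3, 0.13, -0.1], [0.4, -0.26, 0.13, -0.1], [0.43, -0.22, 0.13, -0.1], [0.45, -0.18, 0.13, -0.1], [0.47, -0.13, 0.13, -0.1], [0.48, -0.08, 0.13, -0.1], [0.48, -0.03, 0.13, -0.1], [0.48, 0.02, 0.13, -0.1]]
```

Request:
{"fn": "send_rows", "kwargs": {
  "steps": [
    [[0.1,-0.5,0.1,-0.1,0],[0.2,-0.5,0.1,-0.1,0],[0.2,-0.4,0.1,-0.1,0],[0.3,-0.4,0.1,-0.1,0],[0.3,-0.4,0.1,-0.1,0],[0.3,-0.3,0.1,-0.1,0],[0.4,-0.3,0.1,-0.1,0],[0.4,-0.3,0.1,-0.1,0],[0.4,-0.2,0.1,-0.1,0],[0.5,-0.2,0.1,-0.1,0]]
  ]
}}

```text
clock: 9.4
position: [478.8, 265.8, 90.7]
ee_rot: [0.856, 0.516, -0.022, 0.001]
contact_force: [0.3, -0.5, -2.7]
gripper_width: 21.0
```

Request:
{"fn": "send_rows", "kwargs": {
  "steps": [
    [[0.5,-0.1,0.1,-0.1,0],[0.5,-0.1,0.1,-0.1,0],[0.5,0,0.1,-0.1,0],[0.5,0,0.1,-0.1,0],[0,0,0,-0.1,0],[0,0,0,0,0]]
  ]
}}

```text
clock: 9.9
position: [480.4, 278.1, 81.3]
ee_rot: [0.694, 0.719, -0.027, -0.006]
contact_force: [-0.6, 0.2, -2.6]
gripper_width: 21.1
```

```bash
python3 -c "
from h import *
plan([490,294,85],86,3)"
```

```text
clock 9.9 pos [480.4 278.1  81.3] yaw 92.0 tilt [-0.047 -0.031 -0.998] j [ 0.81  0.41 -0.28 -0.02 -0.93  2.38] F [-0.6  0.2 -2.6] w 21.1
delta [ 9.6 15.9  3.7] dyaw -6.0 rows 3
[[0.51, 0.33, -0.15, 0.04], [0.53, 0.31, -0.15, 0.04], [0.54, 0.29, -0.15, 0.04]]
```

Already near the view point. The tool tilt is creeping (0.055), so I correct the position, hold, and watch what zero rows do to the tilt.

Request:
{"fn": "send_rows", "kwargs": {
  "steps": [
    [[0.6,0.4,-0.3,0.05,0],[0.6,0.4,-0.3,0.05,0],[0.4,0.3,-0.2,0,0]]
  ]
}}

```text
clock: 10.15
position: [489.9, 289.8, 86.3]
ee_rot: [0.735, 0.678, -0.031, -0.005]
contact_force: [0.4, 0.2, -2.7]
gripper_width: 21.0
```

```bash
python3 -c "
from h import *
plan([490,294,85],86,3)"
```

```text
clock 10.15 pos [489.9 289.8  86.3] yaw 85.4 tilt [-0.053 -0.035 -0.998] j [ 0.81  0.43 -0.23 -0.02 -0.97  2.26] F [ 0.4  0.2 -2.7] w 21.0
delta [ 0.1  4.2 -1.3] dyaw 0.6 rows 3
[[0.14, -0.01, 0.04, -0.0], [0.14, -0.01, 0.04, -0.0], [0.14, -0.01, 0.04, -0.0]]
```

Request:
{"fn": "send_rows", "kwargs": {
  "steps": [
    [[0,0,0,0,0],[0,0,0,0,0],[0,0,0,0,0],[0,0,0,0,0],[0,0,0,0,0],[0,0,0,0,0]]
  ]
}}

```text
clock: 10.65
position: [489.3, 287.4, 85.3]
ee_rot: [0.736, 0.677, -0.033, -0.005]
contact_force: [-0.1, 0.1, -2.1]
gripper_width: 21.2
```

```bash
python3 - <<'E'
from h import *
plan([490,294,85],86,3)
p,d=optics.get_image("scene"); s,ds=optics.get_image("side")
cr=lambda i,x,y,w,h:cv2.resize(i[y:y+h,x:x+w],(400,300),interpolation=2)
cv2.imwrite('pics/v4.png',np.hstack([cr(p,330,80,160,120),cr(s,150,100,160,120)]))
E
```

```text
clock 10.65 pos [489.3 287.4  85.3] yaw 85.3 tilt [-0.055 -0.037 -0.998] j [ 0.81  0.43 -0.23 -0.02 -0.97  2.26] F [-0.1  0.1 -2.1] w 21.2
delta [ 0.7  6.6 -0.3] dyaw 0.7 rows 3
[[0.22, 0.01, 0.0, -0.0], [0.22, 0.01, 0.0, -0.0], [0.22, 0.01, 0.0, -0.0]]
```

View pics/v4.png

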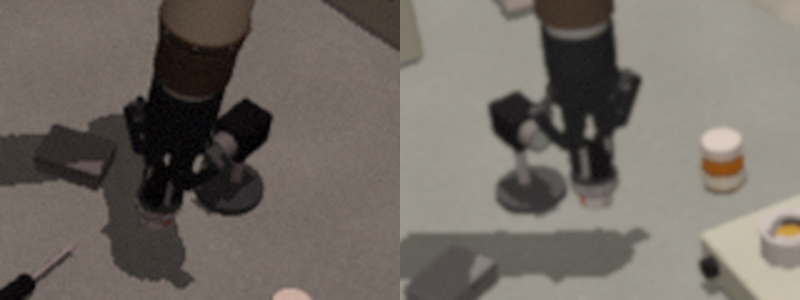

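The pictures show the lamp held level in front of the lens: scene crop (160,200), side crop (595,190). Step 1 was held for more than 0.3 s. Now the quarter turn.

Request:
{"fn": "send_rows", "kwargs": {
  "steps": [
    [[0.1,0,0,0.12,0],[0.1,0,0,0.12,0],[0.1,0,0,0.12,0],[0.1,0,0,0.12,0],[0,-0.1,0,0.12,0],[0,-0.1,0,0.12,0],[0,-0.1,0,0.12,0],[0,0,0,0.12,0],[0,0,0,0.12,0],[0,0,0,0.12,0]]
  ]
}}

```text
clock: 11.58
position: [487.6, 293.8, 85.5]
ee_rot: [0.992, 0.119, -0.029, 0.015]
contact_force: [0.3, -0.1, -2.0]
gripper_width: 20.9
```

Request:
{"fn": "send_rows", "kwargs": {
  "steps": [
    [[0,0,0,0.12,0],[0,0,0,0.12,0],[0,0,0,0.12,0],[0,0,0,0,0],[0,0,0,0,0],[0,0,0,0,0],[0,0,0,0,0],[0,0,0,0,0],[0,0,0,0,0]]
  ]
}}

```text
clock: 12.33
position: [487.3, 294.0, 85.7]
ee_rot: [0.997, -0.064, -0.026, 0.02]
contact_force: [-0.2, -0.6, -1.6]
gripper_width: 21.0
```

```bash
python3 - <<'E'
from h import *
plan([490,294,86],-4,3)
plan([490,270,150],-4,4)
E
```

```text
clock 12.3333 pos [487.3 294.   85.7] yaw -7.4 tilt [-0.055 -0.036 -0.998] j [ 0.82  0.44 -0.23 -0.02 -0.97  0.64] F [-0.2 -0.6 -1.6] w 21.0
delta [2.7 0.  0.3] dyaw 3.4 rows 3
[[0.09, -0.01, -0.02, -0.02], [0.09, -0.01, -0.02, -0.02], [0.09, -0.01, -0.02, -0.02]]
clock 12.3333 pos [487.3 294.   85.7] yaw -7.4 tilt [-0.055 -0.036 -0.998] j [ 0.82  0.44 -0.23 -0.02 -0.97  0.64] F [-0.2 -0.6 -1.6] w 21.0
delta [  2.7 -24.   64.3] dyaw 3.4 rows 4
[[0.06, 0.65, -1.59, -0.01], [0.06, 0.66, -1.59, -0.01], [0.05, 0.66, -1.59, -0.01], [0.04, 0.66, -1.58, -0.01]]
```

Step 2 done (yaw −7, which is 0.06 rad off). Now up and over towards the collar, while watching the tilt.

Request:
{"fn": "send_rows", "kwargs": {
  "steps": [
    [[0,0.5,-1.5,0,0],[0,0.7,-2.0,0,0],[0,0.7,-2.0,0,0],[0,0.5,-1.0,0,0],[0,0,0,0,0]]
  ]
}}

```text
clock: 12.75
position: [486.9, 271.2, 152.2]
ee_rot: [0.997, -0.062, -0.028, 0.021]
contact_force: [-0.5, -0.1, -2.0]
gripper_width: 21.0
```

```bash
python3 - <<'E'
from h import *
plan([590,100,150],-13,10)
E
```

```text
clock 12.75 pos [486.9 271.2 152.2] yaw -7.2 tilt [-0.058 -0.039 -0.998] j [ 0.79  0.35 -0.18 -0.02 -1.11  0.66] F [-0.5 -0.1 -2. ] w 21.0
delta [ 103.1 -171.2   -2.2] dyaw -5.8 rows 10
[[1.24, 1.57, 0.03, 0.01], [1.25, 1.56, 0.03, 0.01], [1.27, 1.54, 0.03, 0.01], [1.28, 1.53, 0.02, 0.01], [1.3, 1.52, 0.02, 0.01], [1.31, 1.51, 0.02, 0.01], [1.33, 1.49, 0.02, 0.01], [1.34, 1.48, 0.02, 0.01], [1.36, 1.46, 0.02, 0.01], [1.37, 1.45, 0.02, 0.01]]
```

Request:
{"fn": "send_rows", "kwargs": {
  "steps": [
    [[1.2,1.5,0,0.01,0],[1.3,1.5,0,0.01,0],[1.3,1.5,0,0.01,0],[1.3,1.5,0,0.01,0],[1.3,1.5,0,0.01,0],[1.3,1.5,0,0.01,0],[1.3,1.5,0,0.01,0],[1.3,1.5,0,0.01,0],[1.3,1.4,0,0.01,0],[0,0,0,0,0]]
  ]
}}

```text
clock: 13.58
position: [579.6, 115.5, 143.1]
ee_rot: [0.994, -0.106, -0.031, 0.023]
contact_force: [0.0, -0.7, -1.5]
gripper_width: 20.9
```

```bash
python3 - <<'E'
from h import *
plan([599,95,125],-13,4)
E
```

```text
clock 13.5833 pos [579.6 115.5 143.1] yaw -12.3 tilt [-0.067 -0.039 -0.997] j [ 0.47  0.42 -0.11  0.   -1.13  0.88] F [ 0.  -0.7 -1.5] w 20.9
delta [ 19.4 -20.5 -18.1] dyaw -0.7 rows 4
[[0.61, 0.37, 0.44, 0.0], [0.61, 0.37, 0.44, 0.0], [0.61, 0.37, 0.44, 0.0], [0.61, 0.37, 0.44, 0.0]]
```

Tilt is 0.078, leaning inwards. I test whether a fast inward move undoes it.

Request:
{"fn": "send_rows", "kwargs": {
  "steps": [
    [[-4.0,0,0,0,0],[-4.0,0,0,0,0],[-3.0,0,0,0,0],[0,0,0,0,0]]
  ]
}}

```text
clock: 13.92
position: [468.0, 137.4, 141.8]
ee_rot: [0.993, -0.11, -0.036, 0.025]
contact_force: [-0.8, -0.1, -2.0]
gripper_width: 20.8
```

```bash
python3 - <<'E'
from h import *
plan([599,95,125],-13,4)
E
```

```text
clock 13.9167 pos [468.  137.4 141.8] yaw -12.7 tilt [-0.077 -0.042 -0.996] j [ 0.61  0.26 -0.35 -0.01 -1.05  0.74] F [-0.8 -0.1 -2. ] w 20.8
delta [131.  -42.4 -16.8] dyaw -0.3 rows 4
[[3.45, 0.3, 0.21, 0.0], [3.45, 0.3, 0.21, 0.0], [3.45, 0.29, 0.21, 0.0], [3.45, 0.29, 0.21, 0.0]]
```

Request:
{"fn": "send_rows", "kwargs": {
  "steps": [
    [[0,0,-4.0,0,0],[0,0,-4.0,0,0],[0,0,-4,0,0],[0,0,0,0,0]]
  ]
}}

```text
clock: 14.25
position: [472.0, 142.9, 260.8]
ee_rot: [0.993, -0.107, -0.041, 0.029]
contact_force: [0.5, 0.6, -0.4]
gripper_width: 21.2
```

```bash
python3 - <<'E'
from h import *
plan([599,95,125],-13,4)
E
```

```text
clock 14.25 pos [472.  142.9 260.8] yaw -12.5 tilt [-0.088 -0.048 -0.995] j [ 0.62  0.18 -0.14 -0.01 -1.36  0.74] F [ 0.5  0.6 -0.4] w 21.2
delta [ 127.   -47.9 -135.8] dyaw -0.5 rows 4
[[3.61, 0.28, 3.16, 0.0], [3.61, 0.27, 3.16, 0.0], [3.61, 0.26, 3.15, 0.0], [3.61, 0.25, 3.15, 0.0]]
```

Request:
{"fn": "send_rows", "kwargs": {
  "steps": [
    [[0,0,4.0,0,0],[0,0,4.0,0,0],[0,0,2,0,0],[0,0,0,0,0]]
  ]
}}

```text
clock: 14.58
position: [466.6, 142.3, 161.6]
ee_rot: [0.993, -0.106, -0.035, 0.023]
contact_force: [-0.0, -0.4, -1.8]
gripper_width: 21.2
```

```bash
python3 - <<'E'
from h import *
plan([599,95,125],-13,4)
E
```

```text
clock 14.5833 pos [466.6 142.3 161.6] yaw -12.3 tilt [-0.074 -0.038 -0.997] j [ 0.62  0.24 -0.32 -0.01 -1.1   0.74] F [-0.  -0.4 -1.8] w 21.2
delta [132.4 -47.3 -36.6] dyaw -0.7 rows 4
[[3.54, 0.42, 0.71, 0.0], [3.54, 0.4, 0.71, 0.0], [3.54, 0.39, 0.71, 0.0], [3.54, 0.38, 0.71, 0.0]]
```

The drift is small per move, but the lamp now leans about 0.085. The plan is to rest the lamp on the spring plate in the collar, let it level itself, and re-grip it there. First I measure the collar from the wrist camera, in the arm's own frame, and find where the lamp sits in the tool.

```bash
python3 w.py pics/w4.png; cat > c.py <<'E'
from h import *
from scipy.optimize import least_squares
W=np.load("W.npy"); w=W.reshape(-1,3); s=arm.read_state(); M=R.from_quat(s["ee_rot"]).as_matrix()
n=w[np.hypot(*(w[:,:2]-[599,95]).T)<40]
t=n[(n[:,2]>77)&(n[:,2]<87)]; h,e=np.histogram(n[:,2],np.arange(40,95,3)); print('hist',list(zip(e[:-1].tolist(),h.tolist())))
print('collar',len(t),t.mean(0).round(1),[np.round(x,1) for x in cv2.minEnclosingCircle(t[:,:2].astype(np.float32))],np.percentile(t,[1,99],axis=0).round(1).tolist())
b=w[(np.hypot(*(w[:,:2]-[619,90]).T)<135)&(w[:,2]>46)&(w[:,2]<54)]; print('box',len(b),cv2.minAreaRect(b[:,:2].astype(np.float32)))
off=np.array([-1.6,1,-14]); Mg=R.from_quat([1,.028,.006,.006]).as_matrix()
u=s["position"]+M@Mg.T@off; print('underside est',u.round(1),'lamp z',(M@Mg.T)[:,2].round(3))
E
python3 c.py
```

```text
hist [(40, 0), (43, 0), (46, 85), (49, 2028), (52, 126), (55, 63), (58, 75), (61, 81), (64, 73), (67, 695), (70, 955), (73, 46), (76, 95), (79, 1777), (82, 1290), (85, 0), (88, 0), (91, 0)]
collar 3135 [588.5  97.8  81.7] [array([597.1,  96. ]), np.float64(32.7)] [[565.8, 64.9, 78.2], [615.2, 126.9, 83.8]]
box 20702 ((578.3613891601562, 100.56680297851562), (160.161376953125, 101.95652770996094), 77.21650695800781)
underside est [465.1 143.7 149.3] lamp z [0.081 0.023 0.996]
```

View pics/w4.png

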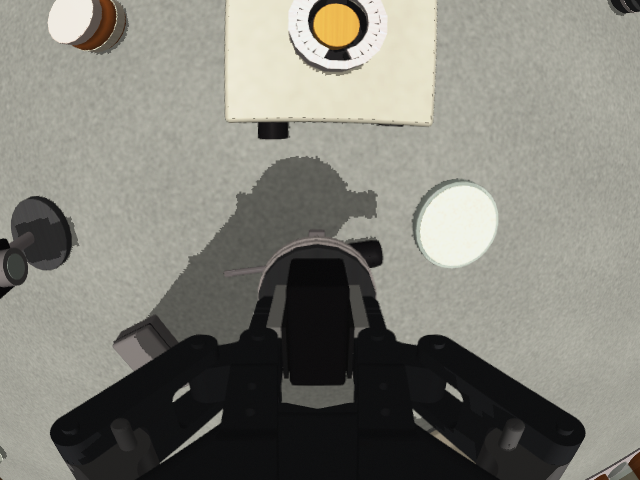

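The wrist picture shows the collar at (337,25) with a slot facing the robot at (337,55), and the lamp in the jaws at (317,270). I move to hover over the collar.

```bash
python3 - <<'E'
from h import *
plan([600,95,125],-13,5)
E
```

```text
clock 14.6333 pos [467.5 142.6 163.2] yaw -12.2 tilt [-0.072 -0.038 -0.997] j [ 0.62  0.23 -0.32 -0.01 -1.1   0.74] F [ 0.4 -0.8 -2.1] w 21.3
delta [132.5 -47.6 -38.2] dyaw -0.8 rows 5
[[2.83, 0.34, 0.61, 0.0], [2.83, 0.33, 0.6, 0.0], [2.84, 0.32, 0.6, 0.0], [2.84, 0.32, 0.6, 0.0], [2.84, 0.31, 0.6, 0.0]]
```

Request:
{"fn": "send_rows", "kwargs": {
  "steps": [
    [[2.8,0.4,0.5,0,0],[2.8,0.4,0.5,0,0],[2.8,0.4,0.6,0,0],[2.8,0.4,0.6,0,0],[2.2,0.3,0.5,0.01,0],[0,0,0,0,0]]
  ]
}}

```text
clock: 15.13
position: [603.7, 97.1, 135.6]
ee_rot: [0.994, -0.107, -0.027, 0.02]
contact_force: [0.1, -0.2, -1.8]
gripper_width: 20.9
```

```bash
python3 w.py pics/w5.png; cat >> c.py <<'E'
L=(w-s["position"])@(M@Mg.T)  # lamp-aligned axes
b=L[(np.hypot(L[:,0],L[:,1])<40)&(L[:,2]>22)&(L[:,2]<31)]; print('body top (lamp axes)',len(b),[np.round(x,1) for x in cv2.minEnclosingCircle(b[:,:2].astype(np.float32))],np.median(b,0).round(1))
hh,e=np.histogram(L[np.hypot(L[:,0],L[:,1])<40][:,2],np.arange(-30,70,3)); print(list(zip(e[:-1].tolist(),hh.tolist())))
plan([600,95,125],-13,3)
E
python3 c.py
```

```text
hist [(40, 0), (43, 0), (46, 93), (49, 2260), (52, 120), (55, 108), (58, 108), (61, 122), (64, 135), (67, 346), (70, 432), (73, 94), (76, 134), (79, 1551), (82, 893), (85, 0), (88, 0), (91, 0)]
collar 2547 [612.7  92.8  81.6] [array([597.7,  95.9]), np.float64(32.6)] [[586.5, 64.7, 77.7], [629.1, 126.6, 83.5]]
box 39319 ((617.3801879882812, 91.27246856689453), (160.3232879638672, 178.927490234375), 76.88933563232422)
underside est [600.3  98.6 122.4] lamp z [0.066 0.02  0.998]
body top (lamp axes) 2370 [array([ 3.1, -0.4]), np.float64(26.0)] [16.6  1.6 26.4]
[(-30, 0), (-27, 0), (-24, 0), (-21, 0), (-18, 0), (-15, 0), (-12, 0), (-9, 15), (-6, 45), (-3, 53), (0, 0), (3, 0), (6, 0), (9, 1), (12, 182), (15, 190), (18, 254), (21, 524), (24, 1708), (27, 390), (30, 217), (33, 256), (36, 302), (39, 377), (42, 396), (45, 406), (48, 474), (51, 457), (54, 5512), (57, 1054), (60, 258), (63, 806), (66, 268)]
clock 15.1833 pos [602.5  97.5 136.3] yaw -12.3 tilt [-0.058 -0.034 -0.998] j [ 0.43  0.45 -0.08  0.01 -1.12  0.92] F [ 0.9  0.2 -1.3] w 20.9
delta [ -2.5  -2.5 -11.3] dyaw -0.7 rows 3
[[-0.05, 0.08, 0.38, 0.0], [-0.04, 0.08, 0.38, 0.0], [-0.04, 0.08, 0.38, 0.0]]
```

View pics/w5.png

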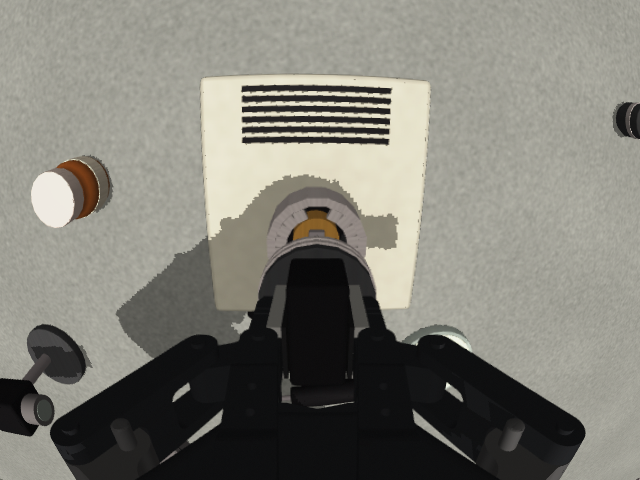

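The wrist picture shows the collar at (317,225), with its far slot at (317,212) in line with the lamp's lug at (317,240). Collar centre is (597.8,95.8), and the box and ring measurements agree. The lamp's offset in the tool needs a better fit.

```bash
cat > f.py <<'E'
from h import *
from scipy.optimize import least_squares
W=np.load("W.npy"); w=W.reshape(-1,3); s=arm.read_state(); M=R.from_quat(s["ee_rot"]).as_matrix(); Mg=R.from_quat([1,.028,.006,.006]).as_matrix()
L=(w-s["position"])@(M@Mg.T)@R.from_euler('z',3.2,degrees=True).as_matrix() # x along bar
n=L[(abs(L[:,0])<45)&(abs(L[:,1])<35)]
top=n[(n[:,2]>53)&(n[:,2]<62)&(abs(n[:,1])<10)]; print('bar top z',np.median(top[:,2]).round(1),'x max',np.percentile(top[:,0],[95,99,100]).round(1))
e=n[(n[:,2]>30)&(n[:,2]<52)&(abs(n[:,1])<9)&(n[:,0]>12)]; print('bar end face x',np.percentile(e[:,0],[5,50,95]).round(1),len(e))
b=n[(n[:,2]>24)&(n[:,2]<29)]
a=[]
for ang in np.radians(np.arange(-60,61,5)):
    k=abs(np.arctan2(b[:,1],b[:,0])-ang)<np.radians(2.5)
    if k.sum()>5: q=b[k]; i=np.argsort(np.hypot(q[:,0],q[:,1]))[-3]; a.append(q[i,:2])
a=np.array(a); r=least_squares(lambda c:np.hypot(*(a-c).T)-26,[0,0]); print('body c',r.x.round(2),'rms',np.std(r.fun).round(2),len(a))
lug=n[(n[:,2]<1)&(n[:,2]>-12)&(n[:,0]>10)]; print('low pts',len(lug),np.percentile(lug,[2,50,98],axis=0).round(1).tolist() if len(lug) else '')
E
python3 f.py
```

```text
bar top z 56.4 x max [20.7 21.5 22.1]
bar end face x [20.9 21.4 21.8] 1085
body c [-0.81 -0.04] rms 0.19 25
low pts 113 [[21.3, -4.0, -7.9], [23.1, -0.6, -3.1], [23.8, 3.3, -1.5]]
```

The fits agree: the lamp axis is 0.6 mm from the tool axis and the underside is 14.4 mm below the TCP reading. Aim for TCP (599,96), stopping just above the mouth.

```bash
python3 -c "
from h import *
plan([599,96,103],-13,4)"
```

```text
clock 15.1833 pos [602.5  97.5 136.3] yaw -12.3 tilt [-0.058 -0.034 -0.998] j [ 0.43  0.45 -0.08  0.01 -1.12  0.92] F [ 0.9  0.2 -1.3] w 20.9
delta [ -3.5  -1.5 -33.3] dyaw -0.7 rows 4
[[-0.04, 0.02, 0.84, 0.0], [-0.04, 0.02, 0.84, 0.0], [-0.04, 0.02, 0.84, 0.0], [-0.04, 0.02, 0.84, 0.0]]
```

Request:
{"fn": "send_rows", "kwargs": {
  "steps": [
    [[0,0,0.9,0.01,0],[0,0,0.9,0,0],[-0.1,0,0.8,0,0],[-0.1,0,0.6,0,0],[0,0,0,0,0]]
  ]
}}

```text
clock: 15.6
position: [597.8, 98.7, 104.4]
ee_rot: [0.993, -0.111, -0.025, 0.019]
contact_force: [-0.7, -0.8, -3.2]
gripper_width: 21.3
```

```bash
python3 -c "
from h import *
plan([599,96,100],-13,1)"
```

```text
clock 15.6 pos [597.8  98.7 104.4] yaw -12.8 tilt [-0.054 -0.033 -0.998] j [ 0.43  0.47 -0.13  0.01 -1.04  0.91] F [-0.7 -0.8 -3.2] w 21.3
delta [ 1.2 -2.7 -4.4] dyaw -0.2 rows 1
[[0.2, 0.22, 0.45, 0.0]]
```

Request:
{"fn": "send_rows", "kwargs": {
  "steps": [
    [[0.2,0.2,0,0,0],[0,0.1,0,0,0],[0,0,0,0,0]]
  ]
}}

```text
clock: 15.85
position: [598.1, 95.8, 104.7]
ee_rot: [0.993, -0.11, -0.025, 0.02]
contact_force: [0.0, -0.4, -1.6]
gripper_width: 20.6
```

```bash
python3 w.py pics/w6.png; python3 c.py | head -3; python3 f.py; python3 -c "
from h import *
plan([599,96,100],-13,1)"
```

```text
hist [(40, 0), (43, 0), (46, 119), (49, 2784), (52, 131), (55, 127), (58, 140), (61, 129), (64, 181), (67, 301), (70, 257), (73, 115), (76, 148), (79, 1938), (82, 1020), (85, 0), (88, 0), (91, 0)]
collar 3061 [614.3  93.2  81.6] [array([597.9,  95.8]), np.float64(32.5)] [[589.8, 64.7, 77.7], [629.3, 126.6, 83.3]]
box 49777 ((617.004150390625, 91.27206420898438), (160.53427124023438, 179.7207794189453), 76.99342346191406)
bar top z 56.8 x max [19.4 20.1 20.6]
bar end face x [19.5 20.  20.4] 1084
body c [-2.16 -0.02] rms 0.2 25
low pts 113 [[19.9, -3.9, -7.4], [21.7, -0.0, -2.7], [22.3, 3.4, -1.2]]
clock 15.9 pos [598.3  95.8 104.8] yaw -12.6 tilt [-0.054 -0.033 -0.998] j [ 0.43  0.47 -0.13  0.01 -1.04  0.92] F [-0.   0.7 -2.3] w 20.7
delta [ 0.7  0.2 -4.8] dyaw -0.4 rows 1
[[0.09, -0.05, 0.48, 0.01]]
```

Lamp offset re-read at −2.1 mm along tool x; the earlier fit used a pose read 0.05 s late. Target is now TCP (600.3,95.8). Correct by 2 mm, then go down slowly.

Request:
{"fn": "send_rows", "kwargs": {
  "steps": [
    [[0.2,0,0,0,0],[0,0,0.3,0.01,0],[0,0,0.4,0,0],[0,0,0.4,0,0],[0,0,0,0,0]]
  ]
}}

```text
clock: 16.32
position: [600.7, 95.2, 94.0]
ee_rot: [0.993, -0.115, -0.024, 0.019]
contact_force: [-0.1, 0.0, -1.8]
gripper_width: 21.3
```

```bash
python3 -c "
from h import *
plan([600.3,96,84],-13,1)"
```

```text
clock 16.3167 pos [600.7  95.2  94. ] yaw -13.3 tilt [-0.052 -0.032 -0.998] j [ 0.43  0.48 -0.14  0.01 -1.01  0.91] F [-0.1  0.  -1.8] w 21.3
delta [ -0.4   0.8 -10. ] dyaw 0.3 rows 1
[[-0.01, -0.11, 0.99, -0.01]]
```

Request:
{"fn": "send_rows", "kwargs": {
  "steps": [
    [[0,0,0.3,0,0],[0,0,0.3,0,0],[0,0,0.3,0,0],[0,0,0,0,0]]
  ]
}}

```text
clock: 16.65
position: [600.5, 94.9, 84.1]
ee_rot: [0.993, -0.115, -0.024, 0.019]
contact_force: [-1.2, 0.2, 1.6]
gripper_width: 21.2
```

```bash
python3 -c "
from h import *
plan([600.3,96,84],-13,1)"
```

```text
clock 16.65 pos [600.5  94.9  84.1] yaw -13.3 tilt [-0.051 -0.032 -0.998] j [ 0.43  0.49 -0.15  0.01 -0.99  0.91] F [-1.2  0.2  1.6] w 21.2
delta [-0.2  1.1 -0.1] dyaw 0.3 rows 1
[[-0.05, -0.1, 0.0, -0.0]]
```

It is on the plate: the underside is about 70 mm up and the vertical force rose 3.4 N. Release so it can level itself, then re-grip.

Request:
{"fn": "send_rows", "kwargs": {
  "steps": [
    [[0,0,0,0,0.5],[0,0,0,0,0.5],[0,0,0,0,0.5],[0,0,0,0,0.5],[0,0,0,0,0.5]]
  ]
}}

```text
clock: 17.07
position: [601.9, 95.1, 85.8]
ee_rot: [0.993, -0.115, -0.022, 0.019]
contact_force: [0.1, 0.2, 0.4]
gripper_width: 42.7
```

```bash
cat > g.py <<'E'
import sys; from h import *
W=np.load("W.npy"); w=W.reshape(-1,3)
n=w[np.hypot(*(w[:,:2]-[598,96]).T)<40]; n=n[n[:,2]>95]
q=R.from_euler('z',13.1,degrees=True).as_matrix(); L=(n-[597.9,95.8,0])@q.T
t=L[(abs(L[:,1])<8)&(abs(L[:,0])<23)]; hi=t[t[:,2]>130]; hi=hi[hi[:,2]<150]
A=np.c_[hi,np.ones(len(hi))]; k=hi[:,0]>-23; c,_,_,_=np.linalg.lstsq(np.c_[hi[k][:,:2],np.ones(k.sum())],hi[k][:,2],rcond=None)
print('bar top plane slope x,y, z0',c.round(3),len(hi),'x',np.percentile(hi[:,0],[1,99]).round(1))
from scipy.optimize import least_squares
b=L[(L[:,2]>107)&(L[:,2]<115)]; print('body',len(b),'z med',np.median(b[:,2]).round(1)); a=[]
for ang in np.radians(np.arange(-60,61,5)):
    kk=abs(np.arctan2(b[:,1],b[:,0])-ang)<np.radians(2.5)
    if kk.sum()>5: qq=b[kk]; i=np.argsort(np.hypot(qq[:,0],qq[:,1]))[-3]; a.append(qq[i,:2])
a=np.array(a)
if len(a)>4: r=least_squares(lambda c:np.hypot(*(a-c).T)-26,[0,0]); print('body c rel socket (box axes)',r.x.round(2),np.std(r.fun).round(2))
E
python3 w.py pics/w7.png; python3 g.py; python3 -c "
from h import *
plan([600.3,96,84],-13,1)"
```

```text
bar top plane slope x,y, z0 [-7.40000e-02  1.00000e-03  1.40734e+02] 4531 x [-19.9  22.6]
body 3798 z med 111.1
body c rel socket (box axes) [ 0.22 -0.66] 0.24
clock 17.1167 pos [601.9  95.1  85.8] yaw -13.2 tilt [-0.048 -0.032 -0.998] j [ 0.43  0.49 -0.15  0.01 -0.99  0.91] F [-0.6  0.2 -0.2] w 42.5
delta [-1.6  0.9 -1.8] dyaw 0.2 rows 1
[[-0.17, -0.06, 0.19, -0.0]]
```

View pics/w7.png

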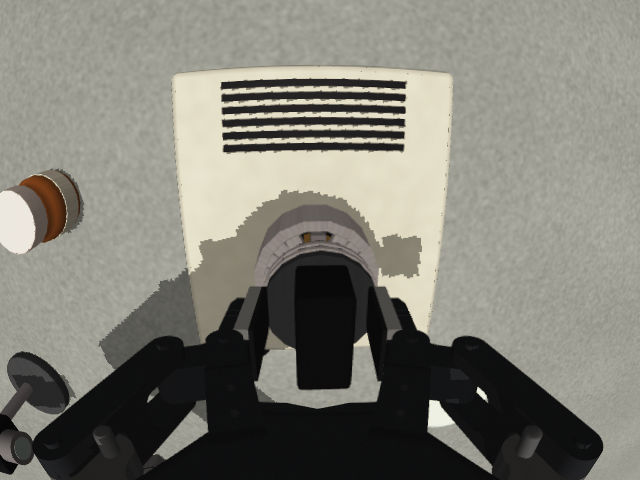

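The picture shows the lamp in the collar with the jaws open, lug in the slot at (317,238). The bar-top plane reads a slope of −0.074, so I check whether that is real by comparing with the box top and table in the same cloud.

```bash
python3 - <<'E'
from h import *
w=np.load("W.npy").reshape(-1,3); q=R.from_euler('z',13.1,degrees=True).as_matrix(); L=(w-[597.9,95.8,0])@q.T
def fit(k,nm):
    p=L[k]; c=np.linalg.lstsq(np.c_[p[:,:2],np.ones(len(p))],p[:,2],rcond=None)[0]; print(nm,len(p),c.round(4))
r=np.hypot(L[:,0],L[:,1])
fit((abs(L[:,2]-50)<6)&(r>35)&(r<100),'box top')
fit((abs(L[:,2])<8)&(r<400),'table')
fit((abs(L[:,2]-82)<4)&(r<33)&(r>20),'collar')
fit((abs(L[:,2]-141)<6)&(abs(L[:,1])<8)&(abs(L[:,0])<20),'bar')
fit((abs(L[:,2]-111)<4)&(r<25)&(L[:,0]>0)&(abs(L[:,1])<24),'body top')
# same on the lamp standing at first look is not available; other lamps none here
E
```

```text
box top 42959 [ 4.0000e-03 -6.0000e-04  5.0087e+01]
table 156885 [-0.     -0.0003  0.1715]
collar 2805 [-1.67000e-02 -1.30000e-03  8.17842e+01]
bar 3593 [ 6.000000e-04 -1.000000e-04  1.411243e+02]
body top 2007 [ 2.240000e-02 -1.600000e-03  1.109755e+02]
```

The lamp is level: a clean fit gives a bar slope of 0.0006 and a top at 141.1. Now centre the TCP on the lamp axis at (598.0,95.1) and re-grip.

Request:
{"fn": "send_rows", "kwargs": {
  "steps": [
    [[-0.4,0.1,0,0,0.5],[0,0,0,0,0.5],[0,0,0,0,0],[0,0,0,0,0],[0,0,0,0,0],[0,0,0,0,0]]
  ]
}}

```text
clock: 17.62
position: [597.4, 94.9, 86.7]
ee_rot: [0.993, -0.115, -0.022, 0.019]
contact_force: [-0.2, -0.7, 0.5]
gripper_width: 21.0
```

```bash
python3 -c "
from h import *
plan([598,95.1,78],-13,1)"
```

```text
clock 17.6167 pos [597.4  94.9  86.7] yaw -13.2 tilt [-0.047 -0.032 -0.998] j [ 0.43  0.48 -0.16  0.01 -0.99  0.9 ] F [-0.2 -0.7  0.5] w 21.0
delta [ 0.6  0.2 -8.7] dyaw 0.2 rows 1
[[0.09, -0.07, 0.87, -0.0]]
```

Request:
{"fn": "send_rows", "kwargs": {
  "steps": [
    [[0,0,0.3,0,0],[0,0,0.3,0,0],[0,0,0.2,0,0]]
  ]
}}

```text
clock: 17.87
position: [597.5, 94.9, 79.6]
ee_rot: [0.993, -0.114, -0.021, 0.018]
contact_force: [-1.6, 0.1, 3.4]
gripper_width: 21.5
```

```bash
python3 -c "
from h import *
plan([598,95.1,78],-13,1)"
```

```text
clock 17.8667 pos [597.5  94.9  79.6] yaw -13.2 tilt [-0.045 -0.032 -0.998] j [ 0.43  0.49 -0.17  0.01 -0.97  0.9 ] F [-1.6  0.1  3.4] w 21.5
delta [ 0.5  0.2 -1.6] dyaw 0.2 rows 1
[[0.05, -0.03, 0.16, -0.0]]
```

Request:
{"fn": "send_rows", "kwargs": {
  "steps": [
    [[0,0,0.2,0,0],[0,0,0.1,0.1,0],[0,0,0.1,0.1,0],[0,0,0,0.1,0],[0,0,0,0.1,0]]
  ]
}}

```text
clock: 18.28
position: [598.0, 95.7, 77.7]
ee_rot: [0.948, -0.316, -0.016, 0.022]
contact_force: [-2.1, 1.7, 5.1]
gripper_width: 21.0
```

```bash
python3 -c "
from h import *
plan([598,95.1,78],-101,1)"
```

```text
clock 18.2833 pos [598.   95.7  77.7] yaw -36.9 tilt [-0.043 -0.031 -0.999] j [ 0.43  0.49 -0.17  0.01 -0.96  0.49] F [-2.1  1.7  5.1] w 21.0
delta [-0.  -0.6  0.3] dyaw -64.1 rows 1
[[0.03, 0.05, -0.03, 1.12]]
```

Request:
{"fn": "send_rows", "kwargs": {
  "steps": [
    [[0,0,0,0.1,0],[0,0,0,0.1,0],[0,0,0,0.1,0],[0,0,0,0.1,0],[0,0,0,0.1,0],[0,0,0,0.1,0]]
  ]
}}

```text
clock: 18.78
position: [598.8, 97.2, 79.2]
ee_rot: [0.804, -0.594, -0.007, 0.024]
contact_force: [-0.4, -0.4, 1.8]
gripper_width: 21.1
```

```bash
python3 w.py pics/w8.png; python3 -c "
from h import *
plan([598,95.1,78],-101,1)
w=np.load('W.npy').reshape(-1,3); L=w-[598,95,0]
p=L[(np.hypot(L[:,0],L[:,1])<20)&(L[:,2]>128)&(L[:,2]<138)]; c=np.linalg.lstsq(np.c_[p[:,:2],np.ones(len(p))],p[:,2],rcond=None)[0]; rr=p[:,2]-np.c_[p[:,:2],np.ones(len(p))]@c; p=p[abs(rr)<1.5]; c=np.linalg.lstsq(np.c_[p[:,:2],np.ones(len(p))],p[:,2],rcond=None)[0]; print(len(p),c.round(3))"
```

```text
clock 18.8333 pos [598.8  97.3  79.2] yaw -73.1 tilt [-0.04  -0.029 -0.999] j [ 0.43  0.49 -0.17  0.01 -0.96 -0.15] F [-0.2  0.7  2.2] w 20.8
delta [-0.8 -2.2 -1.2] dyaw -27.9 rows 1
[[0.18, 0.14, 0.13, 0.49]]
4943 [-5.00000e-03 -4.60000e-02  1.33912e+02]
```

60° turned, with the underside about 19 mm below the mouth and the lamp tilt at 0.046. Finish the turn with a little push.

Request:
{"fn": "send_rows", "kwargs": {
  "steps": [
    [[0.1,0.1,0.1,0.1,0],[0.1,0.1,0.1,0.1,0],[0,0,0,0.1,0],[0,0,0.1,0.1,0],[0,0,0,0.1,0],[0,0,0,0,0]]
  ]
}}

```text
clock: 19.33
position: [598.2, 97.4, 78.2]
ee_rot: [-0.628, 0.778, 0.001, -0.022]
contact_force: [-0.1, -0.8, 2.1]
gripper_width: 21.0
```

```bash
cat > e.py <<'E'
from h import *
plan([598,95.1,78],-101,1)
w=np.load('W.npy').reshape(-1,3); L=w-[598,95.5,0]
p=L[(np.hypot(L[:,0],L[:,1])<20)&(L[:,2]>126)&(L[:,2]<140)]
for i in range(4):
    A=np.c_[p[:,:2],np.ones(len(p))]; c=np.linalg.lstsq(A,p[:,2],rcond=None)[0]; p=p[abs(p[:,2]-A@c)<1.5]
print('bar top',len(p),c.round(3),'underside below mouth',round(82-(c[2]-71),1))
t=L[(np.hypot(L[:,0],L[:,1])<30)&(L[:,2]>128)&(L[:,2]<140)]; print(cv2.minAreaRect(p[:,:2].astype(np.float32)))
E
python3 w.py pics/w9.png; python3 e.py
```

```text
clock 19.3833 pos [598.3  97.4  78.2] yaw -102.0 tilt [-0.036 -0.026 -0.999] j [ 0.43  0.49 -0.17  0.01 -0.96 -0.65] F [-1.9  1.2  3.6] w 20.8
delta [-0.3 -2.3 -0.2] dyaw 1.0 rows 1
[[0.23, -0.02, 0.03, -0.02]]
bar top 4897 [-2.9000e-02 -5.9000e-02  1.3303e+02] underside below mouth 20.0
((1.2317132949829102, -0.9119186401367188), (39.91907501220703, 35.654335021972656), 52.65028762817383)
```

At the stop (yaw −102, 89° from the slots), depth 20 mm, lean about 0.066 towards +y, with the TCP about 2 mm off in y. I nudge it back towards the centre while holding on.

Request:
{"fn": "send_rows", "kwargs": {
  "steps": [
    [[0.2,0,0,0,0],[0.2,0,0,0,0],[0.1,0,0,0,0],[0,0,0,0,0]]
  ]
}}

```text
clock: 19.72
position: [598.3, 97.3, 78.2]
ee_rot: [-0.634, 0.773, 0.003, -0.018]
contact_force: [-2.1, -0.3, 3.5]
gripper_width: 20.8
```

```bash
cat >> e.py <<'E'
from scipy.optimize import least_squares
z=np.array([-c[0],-c[1],1]); z/=np.linalg.norm(z)
zb=c[2]-30
b=L[abs(L[:,2]-(zb+L[:,:2]@c[:2]))<2.5]; b=b[np.hypot(b[:,0],b[:,1])<34]
M=R.from_quat(arm.read_state()["ee_rot"]).as_matrix(); u=M[:2,0]; a=[]
phi=np.arctan2(b[:,1],b[:,0])-np.arctan2(u[1],u[0]); phi=(phi+np.pi)%(2*np.pi)-np.pi
for g in np.radians(np.arange(-60,61,5)):
    k=abs(phi-g)<np.radians(2.5)
    if k.sum()>5: q=b[k]; a.append(q[np.argsort(np.hypot(q[:,0],q[:,1]))[-3],:2])
a=np.array(a); r=least_squares(lambda c:np.hypot(*(a-c).T)-26,[0,0]); cb=r.x+[598,95.5]
print('body centre',cb.round(1),np.std(r.fun).round(2),'underside xy',(cb-41*z[:2]).round(1),'vs socket 597.9 95.8; tilt',np.hypot(z[0],z[1]).round(3))
E
python3 e.py; python3 w.py pics/w10.png; python3 e.py
```

```text
clock 19.7167 pos [598.3  97.3  78.2] yaw -101.2 tilt [-0.032 -0.019 -0.999] j [ 0.43  0.48 -0.18  0.   -0.95 -0.63] F [-2.1 -0.3  3.5] w 20.8
delta [-0.3 -2.2 -0.2] dyaw 0.2 rows 1
[[0.22, -0.01, 0.03, -0.0]]
bar top 4897 [-2.9000e-02 -5.9000e-02  1.3303e+02] underside below mouth 20.0
((1.2317132949829102, -0.9119186401367188), (39.91907501220703, 35.654335021972656), 52.65028762817383)
body centre [598.  97.] 0.18 underside xy [596.8  94.6] vs socket 597.9 95.8; tilt 0.066
clock 19.7667 pos [598.3  97.1  78.3] yaw -101.3 tilt [-0.032 -0.019 -0.999] j [ 0.43  0.48 -0.18  0.   -0.95 -0.63] F [-2.   1.7  3.8] w 20.9
delta [-0.3 -2.  -0.3] dyaw 0.3 rows 1
[[0.2, -0.01, 0.03, -0.0]]
bar top 5031 [-2.70000e-02 -5.50000e-02  1.33032e+02] underside below mouth 20.0
((1.5111465454101562, -1.0601863861083984), (39.89603805541992, 35.629695892333984), 55.199256896972656)
body centre [598.   96.7] 0.19 underside xy [596.9  94.5] vs socket 597.9 95.8; tilt 0.061
```

It helps. A few firmer nudges.

Request:
{"fn": "send_rows", "kwargs": {
  "steps": [
    [[0.4,0,0,0.02,0],[0.4,0,0,0.02,0],[0.4,0,0,0.02,0],[0.4,0,0,0,0],[0.3,0,0,0,0],[0,0,0,0,0]]
  ]
}}

```text
clock: 20.27
position: [598.5, 95.6, 78.6]
ee_rot: [-0.618, 0.786, 0.007, -0.004]
contact_force: [-0.5, -3.0, 1.6]
gripper_width: 21.2
```

```bash
python3 w.py pics/w11.png; python3 e.py
```

```text
clock 20.3167 pos [598.5  95.3  78.6] yaw -103.7 tilt [-0.015  0.006 -1.   ] j [ 0.42  0.47 -0.19 -0.01 -0.92 -0.65] F [-1.9  2.7  2.3] w 21.2
delta [-0.5 -0.2 -0.6] dyaw 2.7 rows 1
[[0.03, 0.04, 0.06, -0.05]]
bar top 4891 [-2.10000e-02 -1.90000e-02  1.33225e+02] underside below mouth 19.8
((1.910670280456543, -1.1604576110839844), (39.774024963378906, 35.050750732421875), 59.05051040649414)
body centre [597.5  95.1] 0.18 underside xy [596.7  94.4] vs socket 597.9 95.8; tilt 0.028
```

Request:
{"fn": "send_rows", "kwargs": {
  "steps": [
    [[0,0,0,0,0],[0,0,0,0,0],[0,0,0.1,0,0],[0,0,0,0,0],[0,0,0,0,0]]
  ]
}}

```text
clock: 20.73
position: [598.5, 95.3, 78.6]
ee_rot: [-0.619, 0.785, 0.007, -0.004]
contact_force: [-1.7, 3.6, 2.7]
gripper_width: 20.9
```

```bash
python3 w.py pics/w12.png; python3 e.py; python3 -c "
from h import *
print(arm.read_state()['joint_vel'].round(3))"
```

```text
clock 20.7833 pos [598.5  95.3  78.5] yaw -103.5 tilt [-0.015  0.005 -1.   ] j [ 0.42  0.47 -0.19 -0.01 -0.92 -0.65] F [-1.2  3.   2.7] w 21.3
delta [-0.5 -0.2 -0.5] dyaw 2.5 rows 1
[[0.03, 0.04, 0.05, -0.04]]
bar top 4903 [-1.80000e-02 -1.80000e-02  1.33202e+02] underside below mouth 19.8
((-2.882823944091797, 0.0766143798828125), (39.902809143066406, 33.23522186279297), 88.20335388183594)
body centre [597.6  95. ] 0.19 underside xy [596.9  94.3] vs socket 597.9 95.8; tilt 0.025
[ 0.003  0.001  0.001 -0.001 -0.002  0.   ]
```

View pics/w12.png

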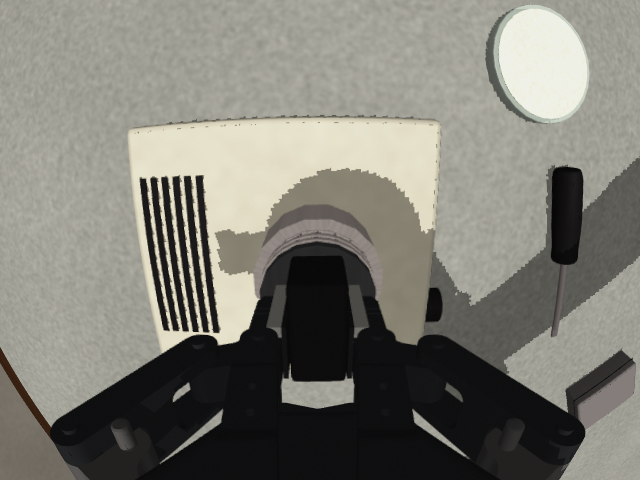

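The picture shows the gripped lamp at (317,290), seated in the collar with its bar about 90° to the box's x (the vents are at left). Readings are stable, so I hand in.

```bash
python3 -c "
from h import *
job.job_done(); s=arm.read_state(); print(s['clock'],s['position'],s['gripper_width'])"
```

```text
the job is handed in; nothing more can be done
the job is handed in; nothing more can be done
```

I picked up the leftmost lamp module and showed it to the check camera, first a lug and then, a quarter turn later, a contact strip. I then seated it in the collar, pushed it down and turned it clockwise to the stop. I handed the job in still gripping it, at 20.8 s on the clock.

**Last checks before handing in** (wrist depth and arm readings):

| Check | Measured | Required |
|---|---|---|
| Underside below the mouth | 19.8 mm (plate pressed about 7.8 mm) | at least 16.5 mm (plate 4.5 mm) |
| Turned away from the slots | about 90° (1.57 rad) | at least 1.2 rad |
| Tilt from upright | 0.025 rad | below 0.1 rad |
| Offset from the collar's centre | about 1.8 mm | below 3.5 mm |
| Jaw opening | 21 mm on the 22 mm bar, arm at rest | gripping with over 1 N (I could not read this force) |

I measured no bystander again at the end. No picture or force reading showed the arm touching one.

**What disagreed or went wrong:**
- **Fingertips:** they sit about 30 mm behind the reported TCP. The first grasp therefore closed above the bar without touching the lamp; I corrected the height and it held.
- **Tool tilt:** it crept to about 0.08 rad during the moves. To level the lamp I rested it on the spring plate in its slots, let go briefly and gripped it again before pushing and turning; it was not released after that. Sideways nudges took the final lean down from 0.066 rad.
- **View steps:** at the first, the module was about 8 mm from the view point and well within the angle limit. At the second, it was about 3 mm away and 0.06 rad off.

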